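# Gauge a feed roller in the V-blocks

## Task

Take the thicker of the two rollers out of the wooden rack, bring it in under the raised gauge and lower it gently into the pair of V-blocks, centred on them along its length. Push the gauge down by its knob until its sprung foot stands on the roller and is pushed in about half its travel, never right in to its stop, then let go of the gauge. Last, press the roller firmly down with the fingers between the two V-blocks, so that it bears hard on both faces of the Vs, and finish while still holding it pressed there for the gauge to be read; leave everything else as it is.

Things in the scene. Friction and masses are not known exactly. Their poses are not given: they have to be found in the camera images.
- roller: The thick feed roller: smooth dark rubber-covered barrel 36 mm in diameter, 180 mm long, with a steel journal 12 mm in diameter, 18 mm long at each end (216 mm overall); about 0.40 kg, takes any grip. Origin at its middle on its axis, y along the axis (it may be rolled about it). Starts level in one of the rack's two places, axis 50 mm above the bench, clear beneath the barrel.
- spare_roller: Bystander, stays in the rack: a thinner roller, barrel 22 mm in diameter, same length, journals and axis height. Origin at its middle, y along its axis.
- rack: Fixed plywood rack: board 200 x 222 x 12 mm, two upright cheeks 12 mm thick, 62 mm high, 198 mm apart along y. The rollers' journals lie in open-topped slots 18 mm wide in the cheeks, so a roller lifts straight up. The two places have their axes along y at x = -50 and +50 mm; which roller is in which varies. Origin under the board's centre, z up.
- stand: Fixed gauge stand. Origin on the bench under the middle between the two V-blocks, z up, y along the Vs. Grey base plate 15 mm thick, x -78 to 102, y -180 to 110 mm. Two equal steel V-blocks on it, centred at y = -50 and +50 mm (gap between them 68 mm), each 70 (x) x 32 mm (y), tops 60 mm above the bench. Open on the -x side.
- column_top (a point): Top of the stand's column, 22 mm in diameter, at stand x = 62, y = -135 mm, 226 mm above the bench.
- seat (a point): Where the roller's origin lies when it is home in both Vs and centred: stand x = 0, y = 0, 62.5 mm above the bench; axes as the stand's (roller axis along y). To pass over the V-block tops the roller's axis must be over 78 mm above the bench; the gauge foot hangs over its -y end, so it comes in sideways from the stand's -x side, then down.
- v_near: The two V faces on the stand's -x side (one on each block): the near contact line. The Vs are 90 degrees, each face at 45 degrees, mouth 46 mm wide. Fixed; origin as the stand's.
- v_far: The two V faces on the stand's +x side: the far contact line. Fixed; origin as the stand's.
- gauge_carriage (a joint): How far the gauge carriage is pushed down the column, m: 0 right up, 0.078 lowest; starts at 0 to 0.020. Balanced, it stays where it is left; about 6 N moves it, 8 N with the foot pressed in. On a seated roller the foot first touches at 0.060, is in mid-travel at 0.065 and at its stop at 0.070.
- dial (a point): Centre of the dial gauge on the carriage: a disc 44 mm in diameter, 18 mm thick, facing the stand's +x, at stand y = -80 mm (it reaches in to y = -58), 63 mm above the free foot's underside. Two bars, 24 to 36 mm above the foot's underside, run from the column to the dial's stem and to the knob.
- knob_top (a point): Centre of the flat top of the carriage's black push knob, an upright cylinder 22 mm in diameter, 37 mm high, at stand x = -30, y = -165 mm, 85 mm above the free foot's underside; moves with the carriage.
- gauge_foot (a joint): How far the gauge's sprung foot is pushed in (up), m: 0 free, travel 0.010, wanted about 0.005; spring 0.8 N free, 1.6 N in mid-travel. The dial's needle shows it: straight down when free, one turn for the full travel, so straight up in mid-travel.
- foot_tip (a point): Centre of the flat underside of the sprung foot, a steel disc 12 mm in diameter on a 5 mm spindle, at stand x = 0, y = -80 mm: over the barrel of a seated roller, 14 mm outside the V-block. With the carriage right up it is 140.5 mm above the bench, 60 mm above the top of a seated roller.
- hammer: Bystander: a hammer with a wooden handle, lying on the bench, 270 mm long; origin on the bench under it, x along the handle towards the head.
- last: Bystander: a yellow plastic shoe last, about 270 x 90 x 107 mm, standing on the bench; origin on the bench under its heel part, x towards the toe.
- jar: Bystander: a glass jar with a brass lid, 68 mm in diameter, 95 mm high; origin under its centre.
Not all that is in view belongs to the job. Leave any blue or pink look-alike of the roller alone.

How it is judged:
By the outcome, as a careful person would: the job done as asked, in the order asked, and still so for the second after the job is handed in, while the arm keeps its last pose, push and grip.
It also fails if it takes over 72 s, if anything falls off the work surface, if the arm or the gripper's body presses on something with over 40 N, if the wrist force passes 120 N, or if a joint passes its speed limit or range.

## Robot

A 7-joint arm with a two-finger parallel gripper is mounted at the origin on the work surface. World frame = base frame: x ahead of the robot, y to its left, z up, the work surface at z = 0. Lengths are in mm, angles in rad, forces in N, time in s.
With the tool pointing down it reaches from about 400 to 875 mm from the base axis. Payload 4.4 kg.
Tool frame: the origin (TCP) lies on the centre line of the jaws, within the pads' length; the fingertips stand 8 mm ahead of it and the grasp point (between the pads) lies 11 mm behind it; x points along the fingers, z is the direction in which the jaws open and shut, and the axes are right-handed (so a half turn about x gives the same grasp; the last joint's range is limited). The gripper opens to 85 mm and grips with 20 to 120 N. Pads are 22 mm wide; open, the fingers measure 114 mm over their backs; the gripper's body (76 mm by 85 mm) begins 54 mm behind the grasp point. The pads swing forward as they close: fully open they stand 13 mm farther back than shut.
Start: joints at [-1.357, 0.628, 0.038, 1.517, -0.027, 0.996, -0.02], TCP at [179.482, 624.743, 239.313] pointing down, gripper open.
Joint ranges: [-3.06, 3.06], [-0.37, 2.12], [-1.25, 1.32], [0.18, 2.47], [-1.1, 4.24], [0.23, 1.98], [-2.94, 2.94]. Speed limits (rad/s): [2.57, 2.57, 3.14, 3.14, 3.14, 3.14, 3.14].

## Interface

Orientations are given as [roll, pitch, yaw] about the fixed x, y, z axes, in that order (R = Rz(yaw) Ry(pitch) Rx(roll)).
In Python, from cell import ctrl, get_image, camera_params gives the robot as it stands. The module is installed in compiled form; this text tells all that it offers.
- The arm moves only by the shell command python3 -m handwheel 'ROWS'. ROWS is text: rows parted by semicolons, each of 7 numbers parted by spaces: the opening, from -1 (shut) to 1 (fully open), then the shift along the tool's x, y, z in mm, then the turn, a rotation vector about the tool's x, y, z in rad. In form: grip x y z wx wy wz; .... A call has 1 to 10 rows; each row shifts and turns the pose as measured when the row begins, along the tool's axes as they then stand; what a row does not reach is not made up. A row lasts 1/10 s, in which the tool goes at most 50 mm and 8.59 degrees, less where a joint would pass 70% of its speed; a pose out of reach is approached as far as the arm can. A call with a gripper value outside its range is refused whole. The fingers move at their own pace and stop on an object; the grip force is fixed at half the most. Time passes only in rows, so rows that do not move let the fingers close. It gives the time, the measured TCP pose, the force and the opening at its end, in the units of the state.
- ctrl.read_state(): the state, without advancing time (a new reading comes with each control period).
- get_image(name): name is "side" or "top" or "wrist"; returns the picture (480x640x3 uint8, blue, green, red); there is no depth.
- camera_params(name): a dict with "fx", "fy", "cx", "cy" (pixels), "k1" (the pictures are not rectified: a ray, as slopes to the right and down, at radius r is drawn at 1 + k1 r^2 times it, then the intrinsics apply), "eye" and "orientation" of the camera in the world. Camera axes: x right, y up, looking along -z (the intrinsics and any distortion apply to the point x, -y, -z); pixel columns grow to the right and rows downward; lengths in mm; the calibration is good to about 2 mm. A picture is of the moment at which its call begins: read the wrist's pose just before it. camera_params takes no time and is no camera call; for the wrist camera it gives the pose at the moment of the call.
- ctrl.finish_job(): hands the job in, once; it reports no verdict.
The state is a dict: "clock": time; "qpos": joint angles; "qd": joint speeds; "tau": joint torques, N m; "eef_pos": TCP position; "tool_rot": TCP orientation; "force": force on the tool from outside, world axes, zero at the start; "torque": the same for the moment, N m; "width": finger opening in mm.
Only numpy, scipy, OpenCV 4.12 (cv2) and the standard library are available. Lean on these libraries where they do the work, as an engineer would, in place of code of your own. Each camera call takes 0.05 s, during which the arm holds its last target.

## Working session

There is one attempt and no reset: what is moved stays moved. The work goes in short steps, Python scripts to look and compute and a shell command to move; the robot and the scene stay as the last step left them, time stands still between calls to the robot, and variables do not carry over. Pictures are saved under pics/ and viewed, and the job is handed in when it is done.

```bash
mkdir -p pics; ls
python3 - <<'E'
from cell import ctrl,get_image,camera_params
import cv2
print(ctrl.read_state())
for n in ("side","top","wrist"):
    print(n,camera_params(n)); cv2.imwrite(f"pics/{n}0.png",get_image(n))
E
```

```text
pics
{'clock': 0.0, 'qpos': array([-1.35681452,  0.62935985,  0.03841151,  1.51836709, -0.02701742,
        0.99628701, -0.020006  ]), 'qd': array([-2.44860913e-06, -1.28344708e-03, -7.14499276e-04,  4.07330651e-04,
        4.39677827e-04, -1.17914006e-04,  2.56262285e-03]), 'tau': array([ 7.68112259e-04, -5.63413203e+01,  1.22631602e+00, -1.93444204e+01,
        1.10039275e-02,  1.03064929e-02,  9.46803084e-06]), 'eef_pos': array([179.27724567, 624.15551827, 238.37990304]), 'tool_rot': array([ 3.13808663,  1.56889174, -1.854075  ]), 'force': array([0.50900064, 0.85758954, 0.3875941 ]), 'torque': array([ 0.02181157, -0.04805897, -0.00217167]), 'width': 85.2866148136196}
side {'fx': 598.4517484581992, 'fy': 598.4517484581992, 'cx': 313.26996372247356, 'cy': 247.6217807394757, 'k1': -0.16538708184388123, 'eye': array([ -117.91265199, -1161.613578  ,  1255.73704866]), 'orientation': array([ 0.84695731,  0.00381083, -0.53133771])}
top {'fx': 520.226408665241, 'fy': 520.226408665241, 'cx': 319.8581422626733, 'cy': 232.64370690455982, 'k1': -0.08446104530843158, 'eye': array([ 370.49587791,  -79.73575268, 1525.96255066]), 'orientation': array([ 0.1081855 , -0.01178633, -1.5448171 ])}
wrist {'fx': 339.3578596009498, 'fy': 339.3578596009498, 'cx': 318.740094250743, 'cy': 240.92714190430448, 'k1': -0.06570578685520774, 'eye': array([104.11845782, 644.66026996, 373.4234537 ]), 'orientation': array([-0.30572419,  0.00266161,  1.29206924])}
```

View pics/side0.png

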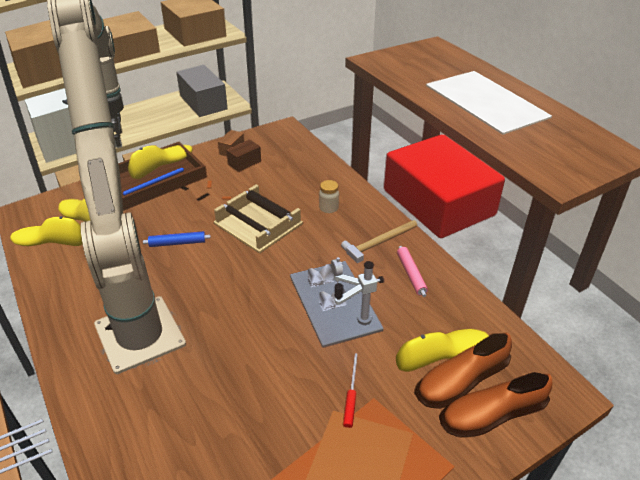

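View pics/top0.png

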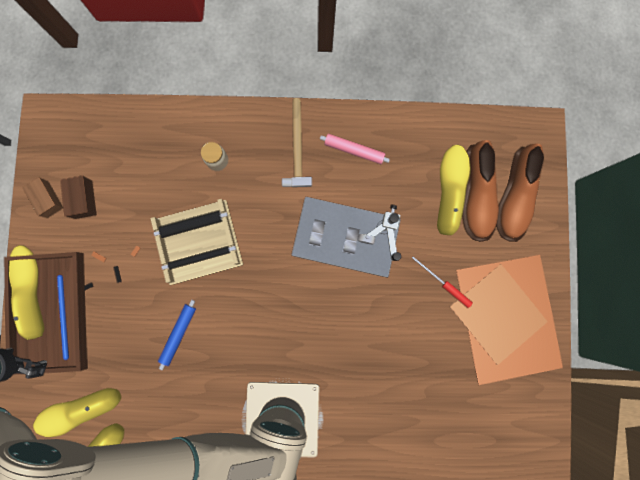

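View pics/wrist0.png

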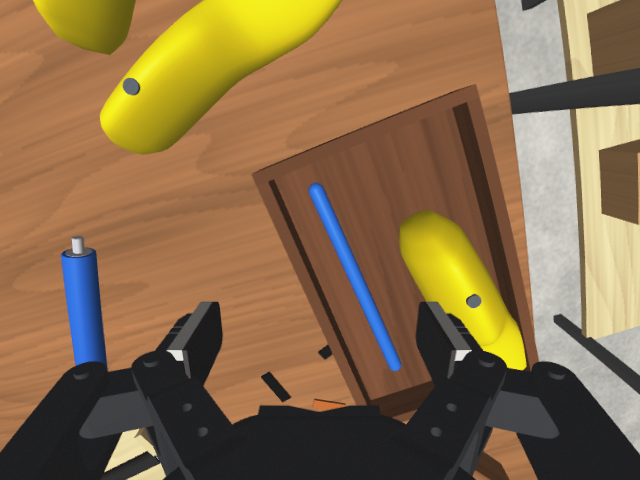

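The side and top views show two dark rollers in the rack. What could be taken for the roller, in top-view pixels: the dark thick one (190,224), the dark thin one (198,258), the blue one (177,335) and the pink one (355,149). I choose (190,224) and check it in a crop.

```bash
cat > h.py <<'E'
import numpy as np, cv2
from scipy.spatial.transform import Rotation as R
from cell import ctrl,get_image,camera_params
def rot(o): return R.from_euler('xyz',o).as_matrix()
def K(c): return np.array([[c['fx'],0,c['cx']],[0,c['fy'],c['cy']],[0,0,1.]]),np.array([c['k1'],0,0,0,0.])
def ray(c,px):
    k,d=K(c); p=cv2.undistortPoints(np.array(px,float).reshape(-1,1,2),k,d).reshape(-1,2)
    v=np.c_[p[:,0],-p[:,1],-np.ones(len(p))]@rot(c['orientation']).T
    return np.array(c['eye']),v/np.linalg.norm(v,axis=1)[:,None]
def plane(c,px,z):
    e,v=ray(c,px); return e+v*((z-e[2])/v[:,2])[:,None]
def proj(c,P):
    p=(np.array(P,float).reshape(-1,3)-c['eye'])@rot(c['orientation']); p[:,1:]*=-1
    k,d=K(c); return cv2.projectPoints(p.reshape(-1,1,3),np.zeros(3),np.zeros(3),k,d)[0].reshape(-1,2)
def tri(cams,pxs):
    A=np.zeros((3,3));b=np.zeros(3)
    for c,p in zip(cams,pxs):
        e,v=ray(c,[p]);M=np.eye(3)-np.outer(v[0],v[0]);A+=M;b+=M@e
    return np.linalg.solve(A,b)
def crop(im,x0,y0,x1,y1,s,name):
    cv2.imwrite('pics/'+name,cv2.resize(im[y0:y1,x0:x1],None,fx=s,fy=s,interpolation=cv2.INTER_CUBIC))
E
python3 - <<'E'
from h import *
t=cv2.imread('pics/top0.png');s=cv2.imread('pics/side0.png')
crop(t,140,190,250,290,5,'c_rack.png');crop(t,280,185,420,285,5,'c_stand.png')
crop(s,280,240,400,350,5,'c_stands.png');crop(s,205,175,310,255,6,'c_racks.png')
E
```

```text
(no output)
```

View pics/c_rack.png

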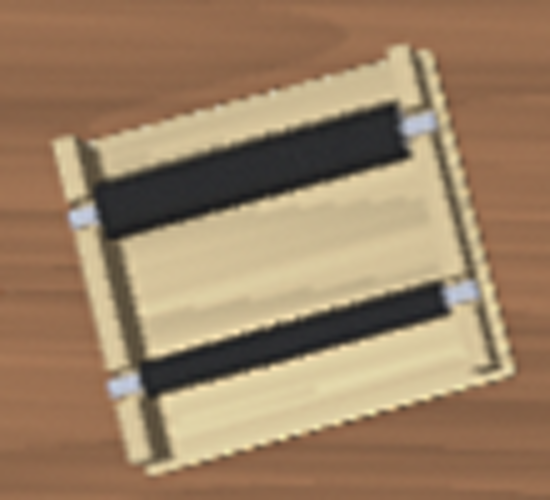

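View pics/c_stand.png

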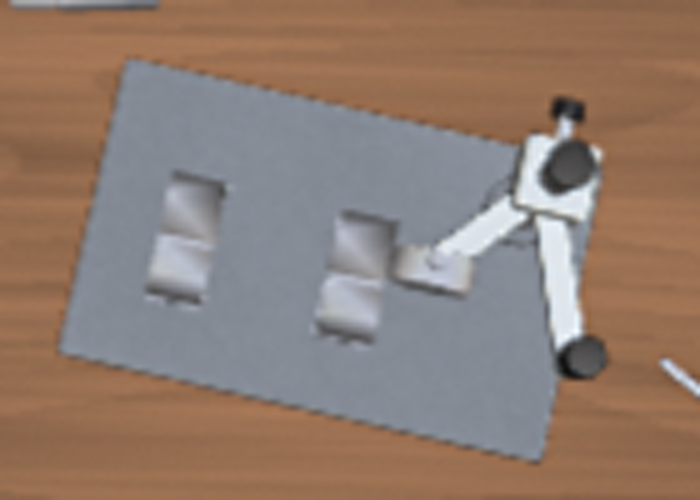

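View pics/c_stands.png

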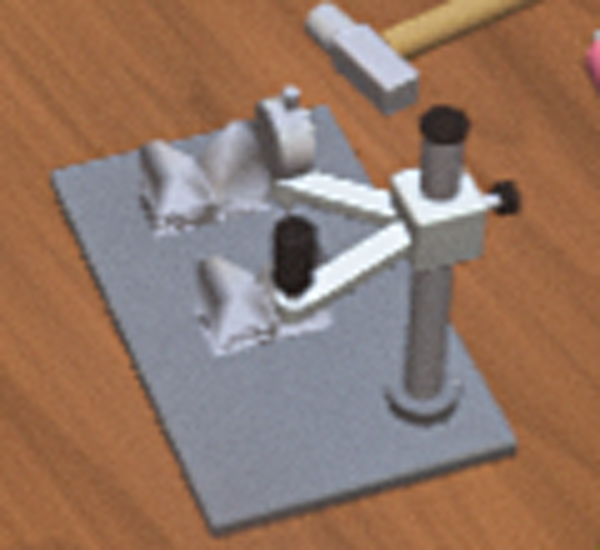

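View pics/c_racks.png

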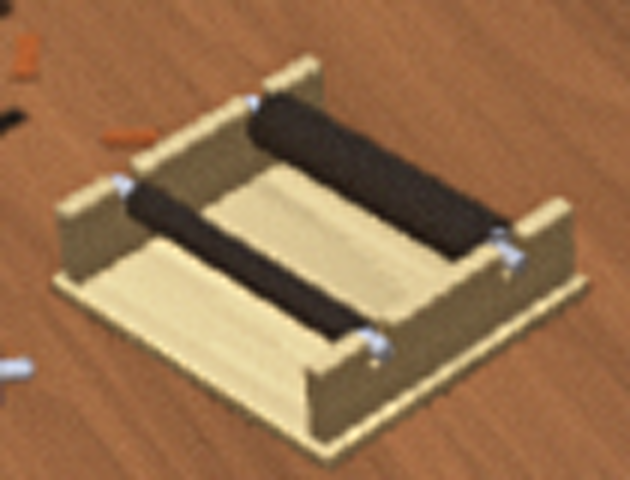

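The crop confirms the thick one is the upper roller at top (190,224), 36 mm against 22 mm. Now I measure the poses.

```bash
cat > m1.py <<'E'
from h import *
T=camera_params('top');S=camera_params('side')
f=lambda p,x0,y0,s:[[x0+(a+.5)/s-.5,y0+(b+.5)/s-.5] for a,b in p]
top=lambda p:f(p,280,185,5)
c=plane(T,top([(65,352),(127,60),(540,462)]),15)
loc=np.array([[-78,110],[102,110],[-78,-180]])
def fit(L,W):
    L=np.array(L,float);W=np.array(W)[:,:2]
    a=L-L.mean(0);b=W-W.mean(0)
    th=np.arctan2((a[:,0]*b[:,1]-a[:,1]*b[:,0]).sum(),(a*b).sum())
    r=np.array([[np.cos(th),-np.sin(th)],[np.sin(th),np.cos(th)]]);t=W.mean(0)-r@L.mean(0)
    return th,t,np.round(W-(L@r.T+t),1)
print('top plate',c.round(1),*fit(loc,c))
# V block tops 60: corners left block approx
side=lambda p:f(p,280,240,5)
c2=plane(S,side([(52,175),(218,533),(517,450),(325,107)]),15)
print('side plate',*fit([[-78,110],[-78,-180],[102,-180],[102,110]],c2))
print('coltop',plane(T,top([(572,167)]),226),plane(S,side([(445,122)]),226),tri([T,S],[top([(572,167)])[0],side([(445,122)])[0]]))
print('knob',tri([T,S],[top([(584,356)])[0],side([(295,228)])[0]]))
rt=lambda p:f(p,140,190,5); rs=lambda p:f(p,205,175,6)
a=plane(T,rt([(85,215),(418,122)]),50);print('roller journals top',a,a.mean(0))
# barrel edges
# thick barrel corners in top
b=plane(T,rt([(97,185),(118,238),(392,104),(411,156)]),55);print(b.round(1),b.mean(0))
d=plane(S,rs([(252,103),(508,255)]),50);print('side',d,d.mean(0))
E
python3 m1.py
```

```text
top plate [[ 467.5  -15.7   15. ]
 [ 640.5  -46.8   15. ]
 [ 410.8 -293.4   15. ]] -0.19460911923804655 [ 521.36163991 -135.19867654] [[ 1.4 -3.6]
 [-2.2  0.2]
 [ 0.8  3.3]]
side plate -0.19690430260301664 [ 520.64697336 -140.32703894] [[ 2.4 -1.1]
 [ 3.2 -0.8]
 [-3.7  0.5]
 [-1.9  1.4]]
coltop [[ 554.41541593 -277.95781813  226.        ]] [[ 557.42538304 -280.24887244  226.        ]] [ 556.18938718 -278.96313168  225.09937793]
knob [ 461.43134576 -288.76334598  206.61932242]
roller journals top [[518.57323513 375.06785476  50.        ]
 [577.41227083 185.52849674  50.        ]] [547.99275298 280.29817575  50.        ]
[[535.5 367.6  55. ]
 [505.4 353.7  55. ]
 [586.7 200.1  55. ]
 [557.  187.7  55. ]] [546.16044699 277.26080701  55.        ]
side [[519.42382667 381.66748448  50.        ]
 [578.07425866 184.88834623  50.        ]] [548.74904267 283.27791535  50.        ]
```

```bash
cat > st.py <<'E'
from h import *
s=ctrl.read_state();M=rot(s['tool_rot'])
print('t',s['clock'],'p',s['eef_pos'].round(1),'f',s['force'].round(1),'w',round(s['width'],1),'q',s['qpos'].round(2))
print(M.round(3)); c=camera_params('wrist'); print('cam off tool',(M.T@(c['eye']-s['eef_pos'])).round(1))
def ang(v): return np.arctan2(v[1],v[0])
print('yaw of tool z',ang(M[:,2]).round(3),'tool y',ang(M[:,1]).round(3))
E
python3 st.py
```

```text
t 0.15 p [179.3 624.3 238.6] f [-0.3  0.3  0.2] w 85.3 q [-1.36  0.63  0.04  1.52 -0.03  1.   -0.02]
[[-0.    -0.961  0.276]
 [-0.001  0.276  0.961]
 [-1.    -0.    -0.001]]
cam off tool [-134.9   77.9   -1.3]
yaw of tool z 1.291 tool y 2.862
```

```bash
cat > plan.py <<'E'
# usage: plan.py x y z tooly_yaw n  -> prints suggested rows
import sys
from h import *
x,y,z,yaw,n=map(float,sys.argv[1:6]);n=int(n)
s=ctrl.read_state();M=rot(s['tool_rot']);d=(np.array([x,y,z])-s['eef_pos'])
ty=np.array([np.cos(yaw),np.sin(yaw),0]);X=np.array([0,0,-1.]);G=np.c_[X,ty,np.cross(X,ty)]
rv=R.from_matrix(M.T@G).as_rotvec()
print('world d',d.round(1),'rotvec',rv.round(3))
for i in range(n):
    Mi=M@R.from_rotvec(rv*i/n).as_matrix()
    print((Mi.T@d/n).round(1),(rv/n).round(3))
E
python3 plan.py 548 285 210 1.868 12
```

```text
world d [ 368.7 -339.3  -28.6] rotvec [ 0.994 -0.001  0.001]
[  2.4 -37.3 -18.7] [ 0.083 -0.     0.   ]
[  2.4 -38.8 -15.5] [ 0.083 -0.     0.   ]
[  2.4 -39.9 -12.3] [ 0.083 -0.     0.   ]
[  2.4 -40.8  -8.9] [ 0.083 -0.     0.   ]
[  2.4 -41.4  -5.5] [ 0.083 -0.     0.   ]
[  2.4 -41.7  -2.1] [ 0.083 -0.     0.   ]
[  2.4 -41.7   1.4] [ 0.083 -0.     0.   ]
[  2.4 -41.5   4.8] [ 0.083 -0.     0.   ]
[  2.4 -40.9   8.2] [ 0.083 -0.     0.   ]
[  2.4 -40.1  11.6] [ 0.083 -0.     0.   ]
[  2.4 -39.   14.9] [ 0.083 -0.     0.   ]
[  2.4 -37.7  18. ] [ 0.083 -0.     0.   ]
```

```bash
python3 -m handwheel '1 2.4 -37.3 -18.7 0.083 0 0;1 2.4 -38.8 -15.5 0.083 0 0;1 2.4 -40 -12.3 0.083 0 0;1 2.4 -41 -9 0.083 0 0;1 2.4 -41.5 -5.5 0.083 0 0;1 2.4 -41.7 -2 0.083 0 0;1 2.4 -41.7 1.4 0.083 0 0;1 2.4 -41.5 4.8 0.083 0 0;1 2.4 -41 8.2 0.083 0 0;1 2.4 -40 11.6 0.083 0 0'; python3 plan.py 548 285 210 1.868 4
```

```text
clock: 1.15
eef_pos: [486.2, 334.6, 209.2]
tool_rot: [2.564, 1.563, 3.009]
force: [0.2, 0.0, 0.3]
width: 85.5
world d [ 61.8 -49.6   0.8] rotvec [ 0.147 -0.007 -0.004]
[ -0.3 -17.8   8.6] [ 0.037 -0.002 -0.001]
[ -0.3 -17.5   9.3] [ 0.037 -0.002 -0.001]
[ -0.3 -17.2   9.9] [ 0.037 -0.002 -0.001]
[ -0.2 -16.8  10.5] [ 0.037 -0.002 -0.001]
```

```bash
python3 -m handwheel '1 0 -35.3 18 0.074 -0.004 -0.002;1 0 -34 20.5 0.074 -0.004 -0.002;1 0 0 0 0 0 0'; python3 plan.py 548 285 210 1.868 1
python3 - <<'E'
from h import *
import pickle
s=ctrl.read_state();c=camera_params('wrist');im=get_image('wrist')
pickle.dump((s,c),open('w1.pkl','wb'));cv2.imwrite('pics/w1.png',im)
E
```

```text
clock: 1.45
eef_pos: [555.7, 276.0, 208.1]
tool_rot: [-1.16, 1.564, -0.881]
force: [-0.8, -0.3, 1.5]
width: 85.2
world d [-7.7  9.   1.9] rotvec [-0.019  0.003  0.006]
[-1.9 10.7 -4.9] [-0.019  0.003  0.006]
```

View pics/w1.png

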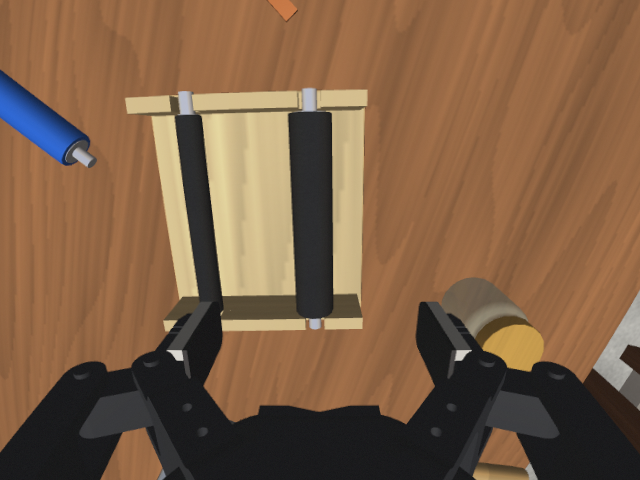

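Run:
```python
from h import *
import pickle
s,c=pickle.load(open('w1.pkl','rb'))
P=plane(c,[(309.5,89),(315,328)],50);print(P,P.mean(0),np.linalg.norm(P[0]-P[1]),np.arctan2(*(P[0]-P[1])[[1,0]]))
for z in(50,):
  q=plane(c,[(310.5,112),(315,317)],z);print(q,q.mean(0),np.linalg.norm(q[0]-q[1]),np.arctan2(*(q[0]-q[1])[[1,0]]))
T=camera_params('top');print('jar',plane(T,[(211,153)],95))
```

```text
[[516.97628878 379.83199988  50.        ]
 [580.88583807 170.62603426  50.        ]] [548.93106342 275.22901707  50.        ] 218.75000923333945 1.8672787619521136
[[522.50209372 363.10286772  50.        ]
 [577.49093282 182.61673795  50.        ]] [549.99651327 272.85980284  50.        ] 188.67701360823858 1.866532657877884
jar [[744.025593   220.54883817  95.        ]]
```

```bash
python3 -m handwheel '1 0 11 -5.5 -0.019 0.003 0.006;1 40 0 0 0 0 0;1 40 0 0 0 0 0;1 30 0 0 0 0 0;1 0 0 0 0 0 0'; python3 plan.py 546.2 285.6 39 1.867 1
```

```text
clock: 2.0
eef_pos: [537.1, 299.3, 95.7]
tool_rot: [1.841, 1.558, 2.159]
force: [-0.8, -0.3, -0.1]
width: 85.4
world d [  9.1 -13.7 -56.7] rotvec [ 0.022 -0.003 -0.012]
[ 56.5 -16.5   4.5] [ 0.022 -0.003 -0.012]
```

```bash
python3 -m handwheel '1 5 -12 3.5 0.018 -0.003 -0.009;1 0 0 0 0 0 0'; python3 plan.py 546.2 285.6 39 1.867 1
```

```text
clock: 2.2
eef_pos: [543.2, 291.3, 91.6]
tool_rot: [1.573, 1.567, 1.876]
force: [0.1, 0.6, 1.2]
width: 85.6
world d [  3.   -5.7 -52.6] rotvec [ 0.008 -0.    -0.004]
[52.6 -6.5  1.1] [ 0.008 -0.    -0.004]
```

```bash
python3 -m handwheel '1 17 -5.5 1 0.008 0 -0.004;1 20 0 0 0 0 0;1 15 0 0 0 0 0;1 0 0 0 0 0 0'; python3 plan.py 546.2 285.6 39 1.867 1
```

```text
clock: 2.6
eef_pos: [550.4, 289.6, 45.2]
tool_rot: [0.235, 1.558, 0.532]
force: [-0.0, -0.6, 0.4]
width: 85.3
world d [-4.2 -4.  -6.2] rotvec [ 0.001  0.012 -0.003]
[ 6.1 -2.6 -5.3] [ 0.001  0.012 -0.003]
```

```bash
python3 -m handwheel '1 6 -2.5 -5 0 0.01 0;1 0 0 0 0 0 0'; python3 plan.py 546.2 285.6 39 1.867 1
python3 - <<'E'
from h import *
cv2.imwrite('pics/w2.png',get_image('wrist'))
E
```

```text
clock: 2.8
eef_pos: [547.1, 286.0, 40.5]
tool_rot: [0.723, 1.566, 1.021]
force: [0.5, 0.2, -0.8]
width: 85.5
world d [-0.9 -0.4 -1.5] rotvec [ 0.001  0.004 -0.003]
[ 1.5 -0.2 -1. ] [ 0.001  0.004 -0.003]
```

View pics/w2.png

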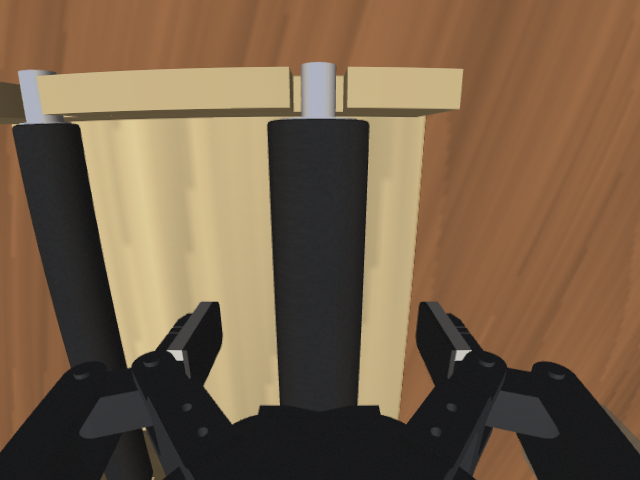

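The roller lies midway between the open pads (barrel at columns 280–357, pads at 221 and 418). Closing.

```bash
python3 - <<'E'
from h import *
c=camera_params('wrist');s=ctrl.read_state()
p=plane(c,[(319,64)],50)[0];q=plane(c,[(318.5,122)],62)[0]
d=np.array([np.cos(1.867),np.sin(1.867)])
print(p,q,(p[:2]-s['eef_pos'][:2])@d,(q[:2]-s['eef_pos'][:2])@d)
E
python3 -m handwheel '-1 1 0 -1 0 0 0;-1 0 0 0 0 0 0;-1 0 0 0 0 0 0;-1 0 0 0 0 0 0;-1 0 0 0 0 0 0;-1 0 0 0 0 0 0'
```

```text
[517.24345758 381.40749925  50.        ] [522.74826218 362.69145436  62.        ] 99.51379124633719 80.00599749345902
clock: 3.45
eef_pos: [548.2, 287.1, 42.0]
tool_rot: [0.457, 1.56, 0.755]
force: [0.1, 0.2, 1.1]
width: 34.3
```

```bash
python3 -m handwheel '-1 -8 0 0 0 0 0;-1 -15 0 0 0 0 0;-1 -20 0 0 0 0 0;-1 -30 0 0 0 0 0;-1 -35 0 0 0 0 0;-1 0 0 0 0 0 0'; python3 st.py; python3 plan.py 423 -113 170 1.375 10;python3 - <<'E'
from h import *
cv2.imwrite('pics/w3.png',get_image('wrist'))
E
```

```text
clock: 4.05
eef_pos: [545.2, 285.3, 155.1]
tool_rot: [0.815, 1.566, 1.112]
force: [1.3, 0.3, -3.6]
width: 34.8
t 4.05 p [545.2 285.3 155.1] f [ 1.3  0.3 -3.6] w 34.8 q [-0.69  0.69  0.27  1.71 -0.25  0.77  0.  ]
[[ 0.002 -0.293  0.956]
 [ 0.005  0.956  0.293]
 [-1.     0.004  0.004]]
cam off tool [-134.9   76.3   -1.7]
yaw of tool z 0.297 tool y 1.868
world d [-122.2 -398.3   14.9] rotvec [ 0.493  0.003 -0.005]
[ -1.7 -34.5 -23.3] [ 0.049  0.    -0.   ]
[ -1.7 -35.6 -21.6] [ 0.049  0.    -0.   ]
[ -1.7 -36.6 -19.8] [ 0.049  0.    -0.   ]
[ -1.6 -37.6 -18. ] [ 0.049  0.    -0.   ]
[ -1.6 -38.4 -16.1] [ 0.049  0.    -0.   ]
[ -1.6 -39.2 -14.2] [ 0.049  0.    -0.   ]
[ -1.6 -39.8 -12.3] [ 0.049  0.    -0.   ]
[ -1.6 -40.4 -10.3] [ 0.049  0.    -0.   ]
[ -1.5 -40.8  -8.3] [ 0.049  0.    -0.   ]
[ -1.5 -41.2  -6.3] [ 0.049  0.    -0.   ]
```

View pics/w3.png

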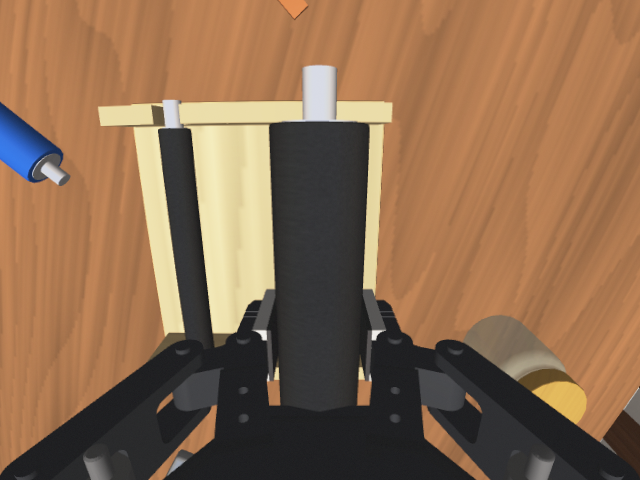

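The roller is held level and clear of the rack, journal tip at (319,67). Moving to the stand's -x side.

```bash
python3 -m handwheel '-1 -1.7 -34.5 -23.3 0.049 0 0;-1 -1.7 -35.5 -21.5 0.049 0 0;-1 -1.7 -36.5 -20 0.049 0 0;-1 -1.6 -37.5 -18 0.049 0 0;-1 -1.6 -38.5 -16 0.049 0 0;-1 -1.6 -39 -14 0.049 0 0;-1 -1.6 -40 -12 0.049 0 0;-1 -1.6 -30 -8 0.049 0 0;-1 0 0 0 0 0 0'; python3 plan.py 423 -113 170 1.375 2
```

```text
clock: 5.0
eef_pos: [435.8, -31.4, 158.0]
tool_rot: [3.09, 1.553, 2.984]
force: [0.2, 0.4, -4.0]
width: 34.2
world d [-12.8 -81.6  12. ] rotvec [ 0.09  -0.017 -0.   ]
[ -6.  -41.3  -2.1] [ 0.045 -0.009 -0.   ]
[ -6.  -41.3  -0.2] [ 0.045 -0.009 -0.   ]
```

```bash
python3 -m handwheel '-1 -6 -38 -2 0.045 -0.009 0;-1 -4 -35 0 0.045 -0.009 0;-1 0 0 0 0 0 0;-1 0 0 0 0 0 0'; python3 plan.py 423 -113 170 1.375 1
python3 - <<'E'
from h import *
import pickle
s=ctrl.read_state();c=camera_params('wrist');im=get_image('wrist')
pickle.dump((s,c),open('w4.pkl','wb'));cv2.imwrite('pics/w4.png',im)
cv2.imwrite('pics/t4.png',get_image('top'));cv2.imwrite('pics/s4.png',get_image('side'))
E
```

```text
clock: 5.4
eef_pos: [422.4, -103.7, 165.8]
tool_rot: [2.943, 1.566, 2.746]
force: [0.4, 0.6, -3.7]
width: 34.2
world d [ 0.6 -9.3  4.2] rotvec [-0.001 -0.005 -0.001]
[-4.2 -9.   2.4] [-0.001 -0.005 -0.001]
```

View pics/w4.png

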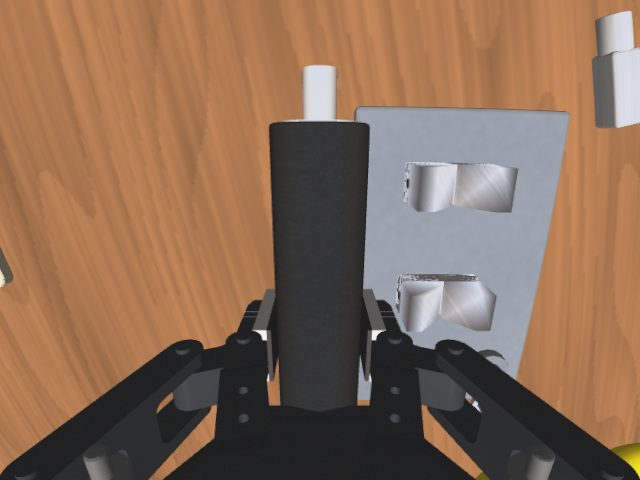

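View pics/s4.png

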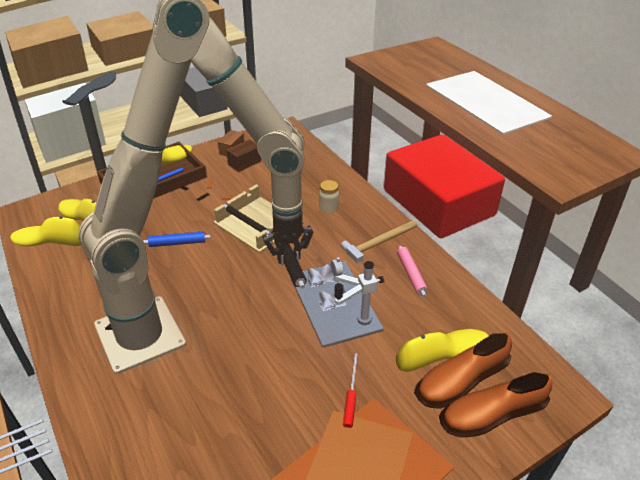

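Run:
```python
from h import *
crop(cv2.imread('pics/w4.png'),370,95,580,355,3,'c_w4.png')
```

```text
(no output)
```

View pics/c_w4.png

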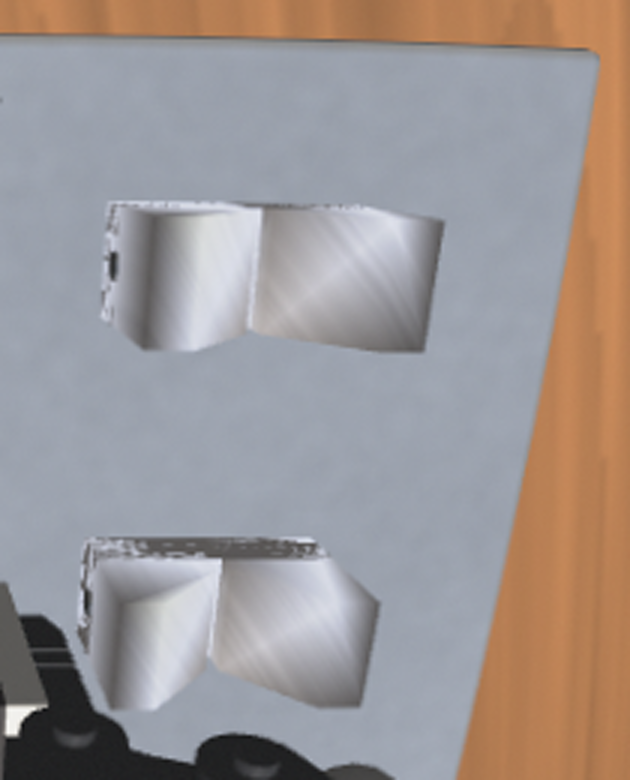

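```bash
cat > m4.py <<'E'
from h import *
import pickle
s,c=pickle.load(open('w4.pkl','rb'))
f=lambda p:[[370+(a+.5)/3-.5,95+(b+.5)/3-.5] for a,b in p]
V=plane(c,f([(262,207),(248,330),(220,560),(210,660)]),37)
C=plane(c,f([(598,52)]),15)
L=np.array([[0,66],[0,34],[0,-34],[0,-66],[102,110.]]);W=np.r_[V,C][:,:2]
def fit(L,W):
    a=L-L.mean(0);b=W-W.mean(0)
    th=np.arctan2((a[:,0]*b[:,1]-a[:,1]*b[:,0]).sum(),(a*b).sum())
    r=np.array([[np.cos(th),-np.sin(th)],[np.sin(th),np.cos(th)]]);t=W.mean(0)-r@L.mean(0)
    return th,t,(W-(L@r.T+t)).round(1)
print(W.round(1));print(fit(L,W));print(fit(L[:4],W[:4]))
# roller: journal tip held
for z in (8,9,10,11):
  p=plane(c,[(319.5,66.5)],s['eef_pos'][2]+z)[0];M=rot(s['tool_rot']);print(z,(M.T@(p-s['eef_pos'])).round(1))
E
python3 m4.py
```

```text
[[ 535.9  -70.3]
 [ 529.5 -101.8]
 [ 516.5 -167. ]
 [ 511.  -198.7]
 [ 641.7  -48.4]]
(np.float64(-0.19413633270714212), array([ 522.6610098 , -134.88916509]), array([[ 0.5, -0.2],
       [ 0.3, -0.3],
       [ 0.4,  1.3],
       [ 1.1,  0.9],
       [-2.3, -1.7]]))
(np.float64(-0.193096836662994), array([ 523.22837138, -134.45305035]), array([[ 0. , -0.7],
       [-0.2, -0.7],
       [-0.3,  0.9],
       [ 0.4,  0.5]]))
8 [-7.9 98.2 -0.9]
9 [-8.9 98.  -0.9]
10 [-9.9 97.8 -0.9]
11 [-10.9  97.6  -0.9]
```

```bash
python3 -m handwheel '-1 28 -2 3 0 -0.005 0;-1 28 0 0 0 0 0;-1 22 0 0 0 0 0;-1 0 0 0 0 0 0;-1 0 0 0 0 0 0'; python3 plan.py 427 -107 82 1.377 1;python3 plan.py 525 -126.4 82 1.377 1
```

```text
clock: 6.05
eef_pos: [428.9, -99.3, 85.6]
tool_rot: [0.926, 1.566, 0.743]
force: [0.4, 0.3, -3.2]
width: 34.0
world d [-1.9 -7.7 -3.6] rotvec [ 0.012  0.003 -0.004]
[ 3.5 -7.9 -0.5] [ 0.012  0.003 -0.004]
world d [ 96.1 -27.1  -3.6] rotvec [ 0.012  0.003 -0.004]
[ 3.8 -9.2 99.4] [ 0.012  0.003 -0.004]
```

```bash
python3 -m handwheel '-1 3 -8.5 0 0.012 0.003 -0.004;-1 0 0 20 0 0 0;-1 0 0 25 0 0 0;-1 0 0 25 0 0 0;-1 0 0 12 0 0 0;-1 0 0 0 0 0 0;-1 0 0 0 0 0 0'; python3 plan.py 525 -126.4 82 1.377 1
```

```text
clock: 6.75
eef_pos: [512.2, -126.5, 88.5]
tool_rot: [-0.385, 1.563, -0.58]
force: [-0.2, -0.0, -3.8]
width: 34.3
world d [12.8  0.1 -6.5] rotvec [-0.001  0.007  0.003]
[ 6.6  2.6 12.5] [-0.001  0.007  0.003]
```

```bash
python3 -m handwheel '-1 5 2.5 12 0 0.007 0.003;-1 0 0 0 0 0 0'; python3 plan.py 525 -126.4 82 1.377 1
python3 - <<'E'
from h import *
import pickle
s=ctrl.read_state();c=camera_params('wrist');im=get_image('wrist')
pickle.dump((s,c),open('w5.pkl','wb'));cv2.imwrite('pics/w5.png',im)
t=get_image('top');cv2.imwrite('pics/t5.png',t);crop(t,280,185,420,285,5,'t5c.png');s=get_image('side');cv2.imwrite('pics/s5.png',s);crop(s,270,210,400,330,6,'s5c.png')
E
```

```text
clock: 6.95
eef_pos: [522.6, -126.3, 84.4]
tool_rot: [2.961, 1.57, 2.766]
force: [0.1, 0.3, -4.2]
width: 34.6
world d [ 2.4 -0.1 -2.4] rotvec [-0.002 -0.001 -0.   ]
[2.4 0.4 2.3] [-0.002 -0.001 -0.   ]
```

View pics/w5.png

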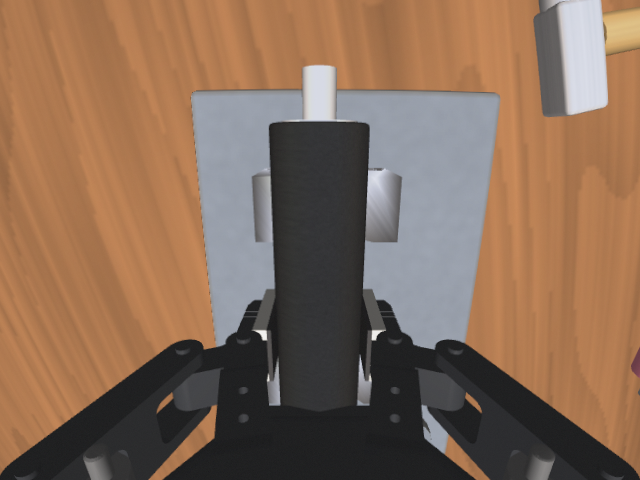

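View pics/s5c.png

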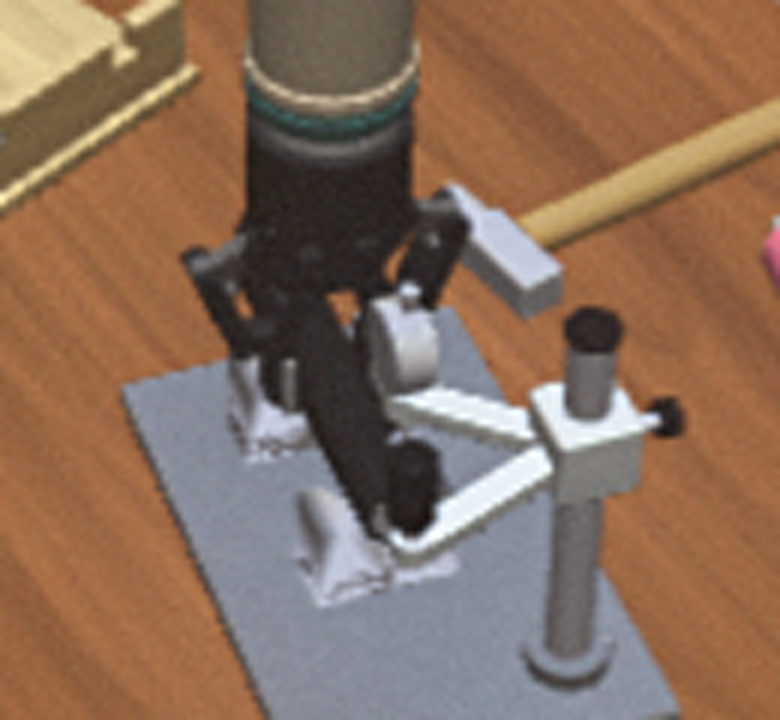

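View pics/t5c.png

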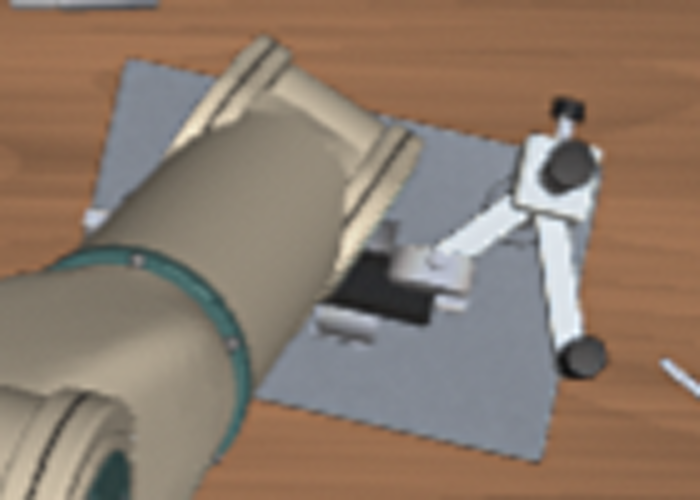

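Run:
```python
from h import *
import pickle
s,c=pickle.load(open('w5.pkl','rb'));M=rot(s['tool_rot'])
crop(cv2.imread('pics/w5.png'),180,50,520,260,2.3,'c_w5.png')
def t(px,z): return ((plane(c,px,z)-s['eef_pos'])@M).round(1)
print('plate corners',t([(192,92),(498,94)],15))
print('block corners z60?',t([(253,175),(401,175),(256,241),(398,241)],47.5), t([(253,175),(401,175)],60))
print('journal tip',t([(319.5,66)],s['eef_pos'][2]+9), 'barrel',t([(319.5,123)],s['eef_pos'][2]+18+9))
```

```text
plate corners [[ 69.5  99.3 -72.9]
 [ 69.3  99.2 101.4]]
block corners z60? [[ 36.9  56.  -34.1]
 [ 36.8  56.1  40.3]
 [ 36.9  21.2 -34.5]
 [ 36.8  21.3  41.2]] [[ 24.4  57.4 -31.8]
 [ 24.4  57.5  37.3]]
journal tip [[-9.  98.1 -0.9]] barrel [[-27.   78.9  -0.9]]
```

View pics/c_w5.png

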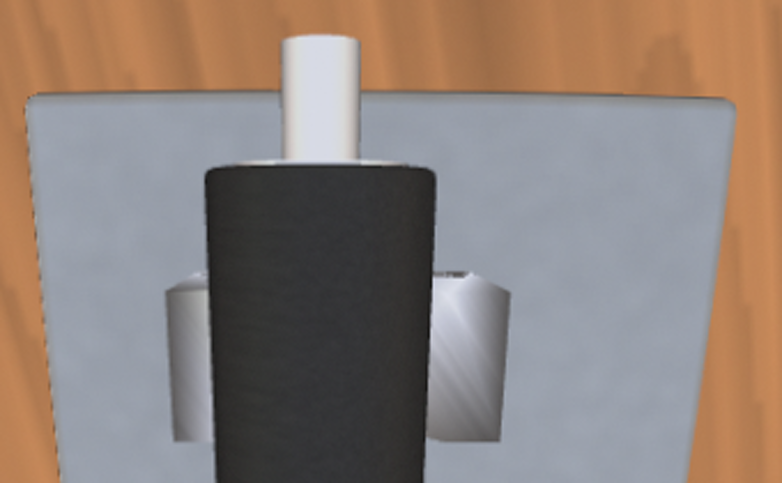

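Wrist view: the block spans columns 253–401 and its midpoint is 2.7 mm along tool z, while the roller is at −0.9. I shift +3.4 mm. Lengthwise it is centred to about 1 mm. Lowering.

```bash
python3 -m handwheel '-1 2 0 3 0 0 0;-1 0 0 0 0 0 0;-1 8 0 0 0 0 0;-1 8 0 0 0 0 0;-1 2 0 0 0 0 0;-1 0 0 0 0 0 0'; python3 plan.py 526 -126.8 54 1.377 1
```

```text
clock: 7.7
eef_pos: [520.8, -126.7, 62.6]
tool_rot: [3.071, 1.564, 2.873]
force: [0.3, 0.2, -3.7]
width: 34.2
world d [ 5.2 -0.1 -8.6] rotvec [-0.004 -0.007 -0.   ]
[8.6 0.9 5.1] [-0.004 -0.007 -0.   ]
```

```bash
python3 -m handwheel '-1 0 0.9 5 0 -0.005 0;-1 0 0 0 0 0 0'; python3 plan.py 526 -126.8 54 1.377 1
```

```text
clock: 7.9
eef_pos: [526.3, -126.9, 62.3]
tool_rot: [2.862, 1.569, 2.664]
force: [0.8, -0.1, -4.5]
width: 34.4
world d [-0.3  0.1 -8.3] rotvec [-0.004 -0.001 -0.   ]
[ 8.3  0.  -0.3] [-0.004 -0.001 -0.   ]
```

```bash
python3 -m handwheel '-1 4 0 0 0 0 0;-1 0 0 0 0 0 0'; python3 plan.py 526 -126.8 54 1.377 1;python3 -m handwheel '-1 2 0 0 0 0 0;-1 0 0 0 0 0 0';  python3 -m handwheel '-1 2 0 0 0 0 0;-1 0 0 0 0 0 0'; python3 plan.py 526 -126.8 54 1.377 1
```

```text
clock: 8.1
eef_pos: [526.7, -126.9, 58.3]
tool_rot: [2.662, 1.57, 2.465]
force: [0.2, -0.3, -4.1]
width: 34.2
world d [-0.7  0.1 -4.3] rotvec [-0.004 -0.001 -0.   ]
[ 4.3 -0.  -0.7] [-0.004 -0.001 -0.   ]
clock: 8.3
eef_pos: [526.7, -126.9, 56.1]
tool_rot: [2.689, 1.57, 2.492]
force: [0.0, 0.7, -4.5]
width: 34.6
clock: 8.5
eef_pos: [526.6, -126.9, 55.1]
tool_rot: [2.155, 1.57, 1.957]
force: [-0.1, -0.8, -4.1]
width: 34.2
world d [-0.6  0.1 -1.1] rotvec [-0.004 -0.001 -0.001]
[ 1.1  0.  -0.6] [-0.004 -0.001 -0.001]
```

```bash
python3 -m handwheel '-1 1.5 0 0 0 0 0;-1 0 0 0 0 0 0';  python3 -m handwheel '-1 1.5 0 0 0 0 0;-1 0 0 0 0 0 0'
```

```text
clock: 8.7
eef_pos: [526.5, -127.0, 55.0]
tool_rot: [1.656, 1.569, 1.458]
force: [-0.9, 0.9, -3.7]
width: 34.3
clock: 8.9
eef_pos: [526.5, -127.0, 55.0]
tool_rot: [1.364, 1.568, 1.166]
force: [-0.4, 0.2, -3.1]
width: 34.5
```

```bash
python3 -m handwheel '-1 2.5 0 0 0 0 0;-1 0 0 0 0 0 0'; python3 -m handwheel '-1 2.5 0 0 0 0 0;-1 0 0 0 0 0 0'
```

```text
clock: 9.1
eef_pos: [526.6, -127.0, 55.1]
tool_rot: [1.131, 1.567, 0.933]
force: [0.6, -0.1, -3.5]
width: 34.4
clock: 9.3
eef_pos: [526.9, -127.1, 55.3]
tool_rot: [0.988, 1.565, 0.789]
force: [0.1, -0.9, -4.1]
width: 34.0
```

```bash
python3 st.py
python3 - <<'E'
from h import *
s=ctrl.read_state();print(s['tau'].round(1),s['torque'].round(2))
c=camera_params('wrist');im=get_image('wrist');cv2.imwrite('pics/w6.png',im)
s=get_image('side');crop(s,230,170,390,320,5,'s6c.png')
E
```

```text
t 9.3 p [ 526.9 -127.1   55.3] f [ 0.1 -0.9 -4.1] w 34.0 q [ 0.03  0.77  0.25  1.97 -0.42  0.45  0.39]
[[ 0.004  0.197  0.98 ]
 [ 0.004  0.98  -0.197]
 [-1.     0.005  0.003]]
cam off tool [-134.9   75.5   -1.3]
yaw of tool z -0.199 tool y 1.372
[  0.1 -55.1   4.9 -10.1   0.    0.1   0. ] [ 0.03 -0.05 -0.04]
```

View pics/w6.png

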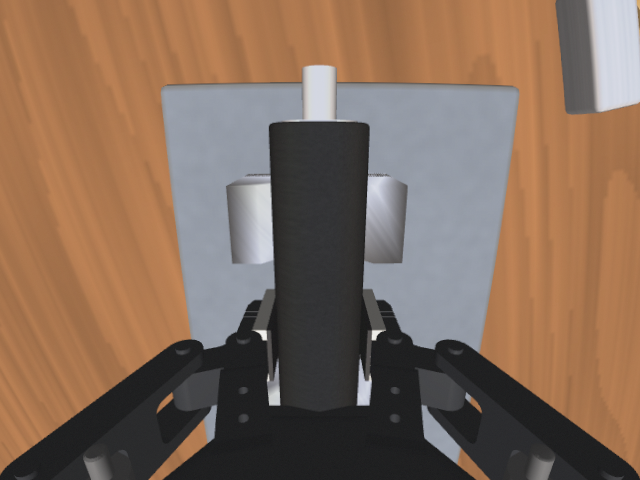

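View pics/s6c.png

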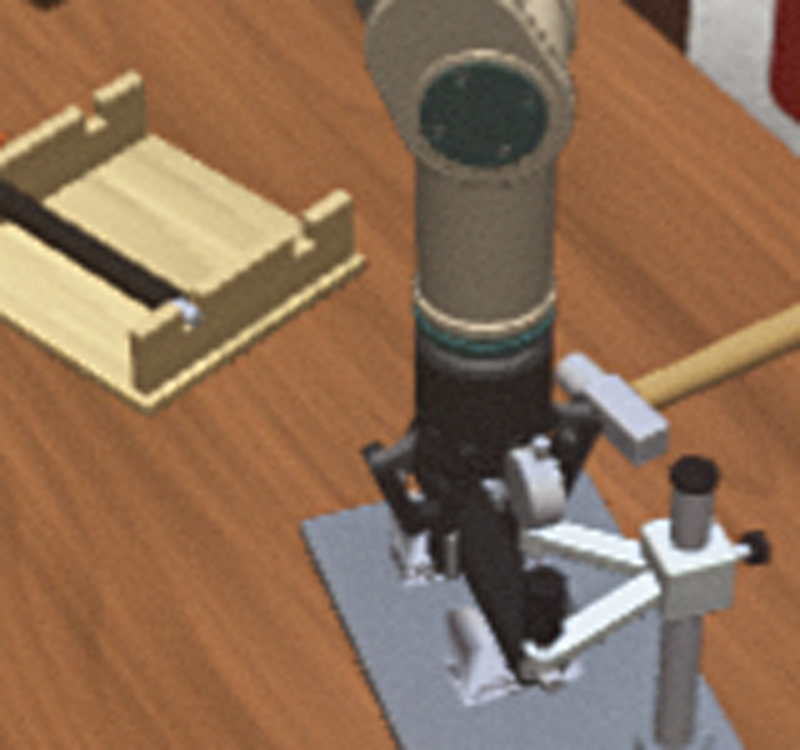

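```bash
python3 -m handwheel '-1 2 0 0 0 0 0'; python3 -m handwheel '-1 2 0 0 0 0 0'
```

```text
clock: 9.5
eef_pos: [527.0, -127.1, 54.9]
tool_rot: [1.034, 1.564, 0.835]
force: [-9.4, 2.1, 37.5]
width: 33.9
clock: 9.6
eef_pos: [527.0, -127.1, 55.0]
tool_rot: [1.043, 1.563, 0.844]
force: [-8.7, 1.6, 28.1]
width: 34.3
```

The roller is seated (35 N upward on a 2 mm push). Releasing and rising.

```bash
python3 -m handwheel '-1 0 0 0 0 0 0;0 0 0 0 0 0 0;1 0 0 0 0 0 0;1 0 0 0 0 0 0;1 0 0 0 0 0 0;1 0 0 0 0 0 0'; python3 -m handwheel '1 -15 0 0 0 0 0;1 -30 0 0 0 0 0;1 -40 0 0 0 0 0;1 -40 0 0 0 0 0;1 0 0 0 0 0 0;1 0 0 0 0 0 0'
python3 - <<'E'
from h import *
import pickle
s=ctrl.read_state();c=camera_params('wrist');im=get_image('wrist')
pickle.dump((s,c),open('w7.pkl','wb'));cv2.imwrite('pics/w7.png',im)
E
```

```text
clock: 10.2
eef_pos: [528.5, -127.8, 54.1]
tool_rot: [0.73, 1.562, 0.531]
force: [-0.1, 0.4, 0.1]
width: 85.8
clock: 10.8
eef_pos: [526.9, -128.3, 181.4]
tool_rot: [1.109, 1.565, 0.91]
force: [-0.4, 0.1, -0.4]
width: 85.5
```

View pics/w7.png

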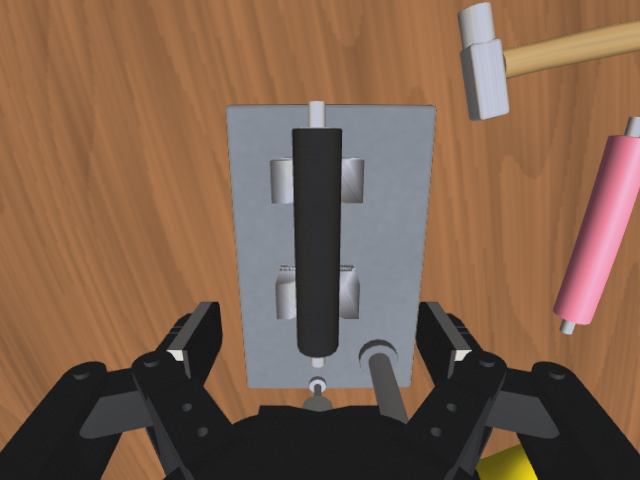

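Run:
```python
from h import *
crop(cv2.imread('pics/w7.png'),215,90,445,400,2,'c_w7.png')
```

```text
(no output)
```

View pics/c_w7.png

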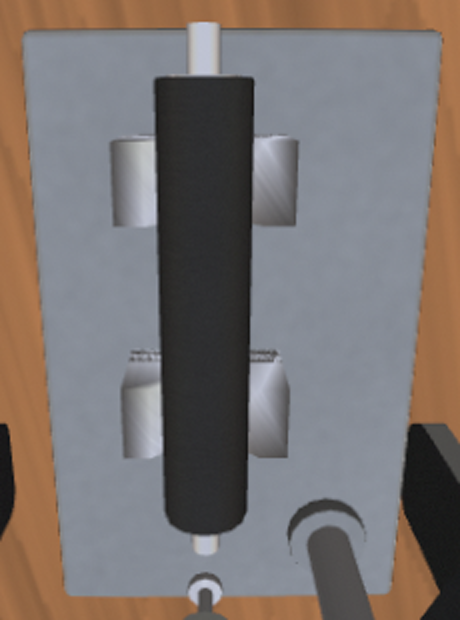

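Run:
```python
from h import *
import pickle
s,c=pickle.load(open('w7.pkl','rb'));M=rot(s['tool_rot'])
f=lambda p:[[215+(a+.5)/2-.5,90+(b+.5)/2-.5] for a,b in p]
def t(p,z): return ((plane(c,f(p),z)-s['eef_pos'])@M).round(1)[:,1:]
J=t([(204,22),(205,554)],62.5);print('J',J,J.mean(0),J[0]-J[1])
print('plate',t([(230,31),(230,596)],15))
print('b1',t([(111,141),(298,141),(113,226),(296,226)],60))
print('b2',t([(121,387),(289,385),(124,458),(288,458)],60))
print('tool y dir',np.arctan2(M[1,1],M[0,1]))
print('foot',t([(205,588)],121))
```

```text
J [[  98.5   -2.5]
 [-122.6   -2.2]] [-12.05  -2.35] [221.1  -0.3]
plate [[  99.2    8.1]
 [-187.3   11.2]]
b1 [[ 57.2 -37. ]
 [ 57.2  32.3]
 [ 25.2 -37.5]
 [ 25.3  32.7]]
b2 [[-42.  -36.9]
 [-41.1  32.5]
 [-75.2 -36.9]
 [-75.3  33.4]]
tool y dir 1.371603575721647
foot [[-91.5  -2. ]]
```

```bash
python3 - <<'E'
from h import *
import pickle
s,c=pickle.load(open('w7.pkl','rb'));M=rot(s['tool_rot'])
o=s['eef_pos']+M@np.array([0,-9.2,-2.3]);th=-0.196
r=np.array([[np.cos(th),-np.sin(th)],[np.sin(th),np.cos(th)]])
print(o,'knob',o[:2]+r@[-30,-165],'press',o[:2]+r@[0,5],o[:2]+r@[0,10])
E
python3 plan.py 460 -291 245 1.375 5
```

```text
[ 522.83220648 -136.83151909  181.37559038] knob [ 461.27326898 -292.82990759] press [ 523.8059439  -131.92725203] [ 524.77968133 -127.02298497]
world d [ -67.2 -162.5   63.6] rotvec [-0.004  0.003 -0.005]
[-12.9 -34.5  -6.7] [-0.001  0.001 -0.001]
[-12.9 -34.5  -6.7] [-0.001  0.001 -0.001]
[-12.8 -34.5  -6.8] [-0.001  0.001 -0.001]
[-12.8 -34.5  -6.8] [-0.001  0.001 -0.001]
[-12.8 -34.5  -6.8] [-0.001  0.001 -0.001]
```

```bash
python3 -m handwheel '-1 -30 0 0 0 0 0;-1 -34 0 0 0 0 0;-1 0 -30 -5 0 0 0;-1 0 -40 -8 0 0 0;-1 0 -40 -8 0 0 0;-1 0 -40 -8 0 0 0;-1 0 -10 -2 0 0 0;-1 0 0 0 0 0 0'; python3 plan.py 461.3 -291.5 235 1.375 1
```

```text
clock: 11.65
eef_pos: [460.2, -280.5, 235.3]
tool_rot: [2.67, 1.554, 2.477]
force: [-0.3, 0.0, -0.1]
width: 0.4
world d [  1.1 -11.   -0.3] rotvec [ 0.002 -0.015 -0.008]
[  0.2 -10.6   3.2] [ 0.002 -0.015 -0.008]
```

```bash
python3 -m handwheel '-1 0 -10.5 3.2 0.002 -0.015 -0.008;-1 0 0 0 0 0 0'; python3 plan.py 461.3 -291.5 225 1.375 1
python3 - <<'E'
from h import *
cv2.imwrite('pics/w8.png',get_image('wrist'))
s=get_image('side');crop(s,270,210,400,330,6,'s8c.png');cv2.imwrite('pics/s8.png',s)
t=get_image('top');crop(t,280,185,420,285,5,'t8c.png')
E
```

```text
clock: 11.85
eef_pos: [461.8, -290.2, 233.4]
tool_rot: [2.642, 1.569, 2.448]
force: [0.5, 0.3, -0.4]
width: 0.2
world d [-0.5 -1.3 -8.4] rotvec [ 0.002 -0.002 -0.001]
[ 8.4 -1.4 -0.2] [ 0.002 -0.002 -0.001]
```

View pics/w8.png

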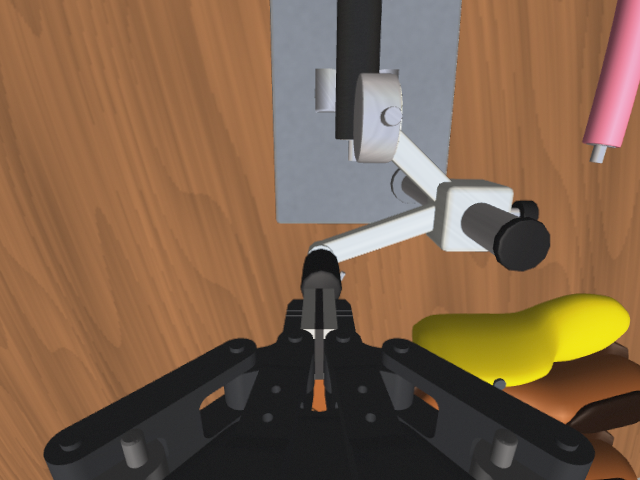

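View pics/s8c.png

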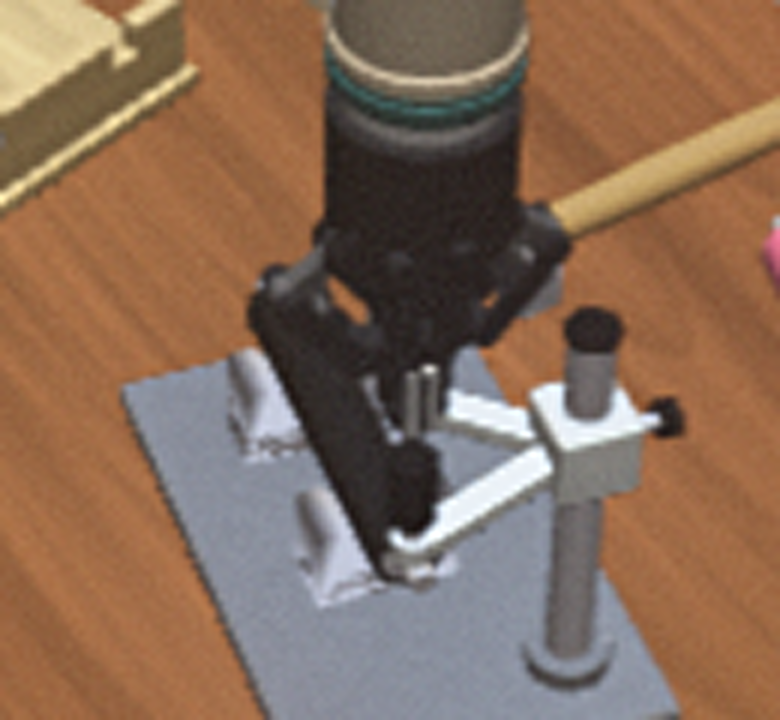

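The shut fingers stand over the knob (wrist (320,280)), and the dial is clear. Lowering to touch it.

```bash
python3 -m handwheel '-1 8 -1.4 0 0.002 0 0;-1 0 0 0 0 0 0'; python3 -m handwheel '-1 5 0 0 0 0 0';python3 -m handwheel '-1 4 0 0 0 0 0';python3 -m handwheel '-1 4 0 0 0 0 0';python3 -m handwheel '-1 4 0 0 0 0 0'
```

```text
clock: 12.2
eef_pos: [463.2, -288.0, 225.1]
tool_rot: [1.996, 1.567, 1.805]
force: [-0.2, -0.0, -0.0]
width: 0.1
clock: 12.3
eef_pos: [463.8, -287.8, 220.2]
tool_rot: [1.658, 1.568, 1.468]
force: [-0.3, -0.4, -0.7]
width: 0.0
clock: 12.4
eef_pos: [463.8, -287.4, 215.7]
tool_rot: [1.79, 1.567, 1.601]
force: [-1.5, 0.1, 8.0]
width: -0.3
clock: 12.5
eef_pos: [463.8, -287.4, 211.8]
tool_rot: [1.746, 1.567, 1.557]
force: [-1.6, 1.1, 7.3]
width: -0.2
clock: 12.6
eef_pos: [463.8, -287.4, 208.2]
tool_rot: [1.652, 1.567, 1.463]
force: [-0.8, 0.9, 7.7]
width: 0.3
```

```bash
python3 -m handwheel '-1 5 0 0 0 0 0;-1 5 0 0 0 0 0;-1 5 0 0 0 0 0';python3 -m handwheel '-1 5 0 0 0 0 0;-1 5 0 0 0 0 0'; python3 -m handwheel '-1 4 0 0 0 0 0';python3 -m handwheel '-1 2 0 0 0 0 0'
```

```text
clock: 12.9
eef_pos: [463.8, -287.4, 194.6]
tool_rot: [1.297, 1.566, 1.108]
force: [-2.5, 1.8, 6.8]
width: -0.2
clock: 13.1
eef_pos: [463.8, -287.4, 185.5]
tool_rot: [1.168, 1.565, 0.978]
force: [-1.2, 1.6, 7.5]
width: -0.1
clock: 13.2
eef_pos: [463.7, -287.4, 181.8]
tool_rot: [1.127, 1.565, 0.937]
force: [-1.7, 1.7, 7.6]
width: -0.0
clock: 13.3
eef_pos: [463.7, -287.4, 180.1]
tool_rot: [1.107, 1.564, 0.917]
force: [-1.4, 0.8, 6.3]
width: -0.1
```

```bash
python3 -m handwheel '-1 3.5 0 0 0 0 0;-1 3.5 0 0 0 0 0'; python3 -m handwheel '-1 2 0 0 0 0 0';python3 -m handwheel '-1 1.5 0 0 0 0 0';python3 -m handwheel '-1 1.5 0 0 0 0 0'
```

```text
clock: 13.5
eef_pos: [463.8, -287.4, 174.1]
tool_rot: [1.025, 1.564, 0.835]
force: [-2.0, 1.4, 6.8]
width: 0.1
clock: 13.6
eef_pos: [463.7, -287.4, 172.5]
tool_rot: [1.006, 1.563, 0.816]
force: [-1.2, 0.5, 8.5]
width: 0.1
clock: 13.7
eef_pos: [463.7, -287.4, 171.5]
tool_rot: [0.999, 1.563, 0.809]
force: [-1.4, 1.8, 8.5]
width: -0.2
clock: 13.8
eef_pos: [463.7, -287.4, 170.6]
tool_rot: [0.979, 1.562, 0.788]
force: [-2.2, 0.6, 9.4]
width: -0.3
```

```bash
python3 -m handwheel '-1 1.5 0 0 0 0 0';python3 -m handwheel '-1 1.2 0 0 0 0 0'; python3 -m handwheel '-1 -4 0 0 0 0 0;-1 -25 0 0 0 0 0;-1 -40 0 0 0 0 0;-1 -20 0 0 0 0 0;-1 0 0 0 0 0 0'
python3 - <<'E'
from h import *
cv2.imwrite('pics/w9.png',get_image('wrist'))
s=get_image('side');crop(s,270,210,400,330,6,'s9c.png')
E
python3 st.py
```

```text
clock: 13.9
eef_pos: [463.7, -287.4, 169.7]
tool_rot: [0.956, 1.561, 0.765]
force: [-1.2, 2.2, 8.3]
width: 0.0
clock: 14.0
eef_pos: [463.7, -287.4, 169.2]
tool_rot: [0.937, 1.561, 0.746]
force: [-2.3, 1.3, 7.8]
width: -0.3
clock: 14.5
eef_pos: [462.5, -288.0, 260.0]
tool_rot: [1.192, 1.562, 1.0]
force: [0.4, -0.1, -0.2]
width: -0.3
t 14.6 p [ 461.4 -286.9  257.6] f [-0.3  0.4  0.2] w 0.3 q [ 0.22  0.49  0.43  1.8  -0.26  0.92  0.58]
[[ 0.001  0.19   0.982]
 [ 0.01   0.982 -0.19 ]
 [-1.     0.01  -0.001]]
cam off tool [-135.    75.5   -1.3]
yaw of tool z -0.191 tool y 1.379
```

View pics/w9.png

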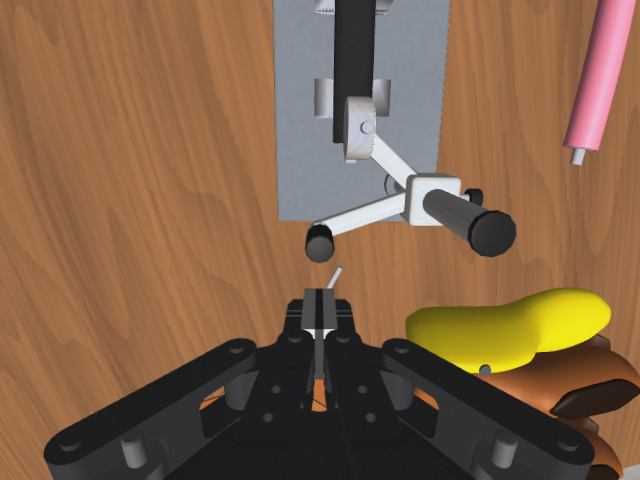

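View pics/s9c.png

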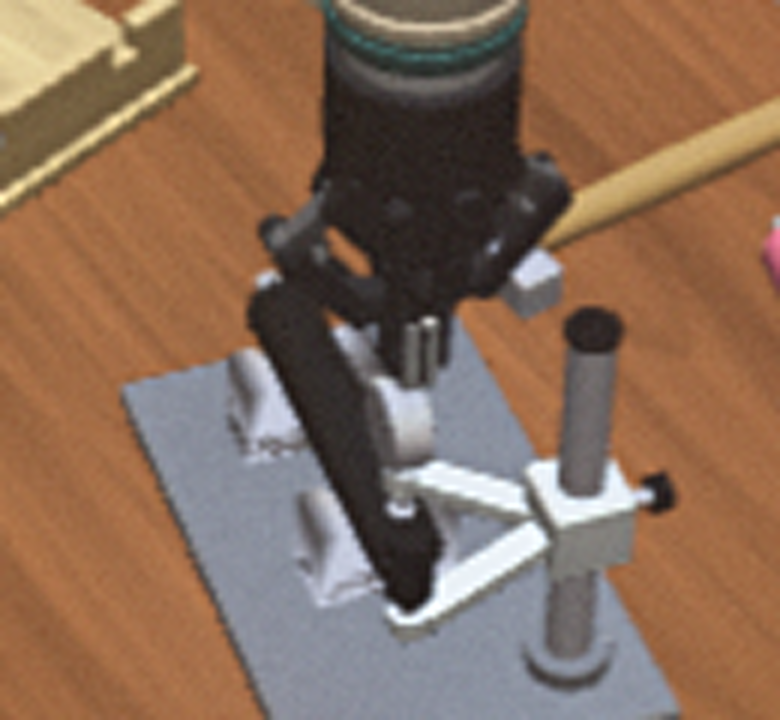

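The top-of-knob height suggests about 4.3 mm of foot travel. I move the wrist camera to the dial's +x side to read the needle.

```bash
sed -e "s/x,y,z,yaw,n=map(float,sys.argv\[1:6\])/x,y,z,yaw,n,a=map(float,sys.argv[1:7])/" -e "s/^ty=.*/e=np.array([np.cos(yaw),np.sin(yaw),0]);k=np.array([0,0,1.]);X=-np.sin(a)*e-np.cos(a)*k;ty=np.cos(a)*e-np.sin(a)*k;G=np.c_[X,ty,np.cross(X,ty)]/" plan.py > plant.py; python3 plant.py 590 -232 285 -0.196 14 0.35; python3 plan.py 590 -232 300 -0.196 14
```

```text
world d [128.6  54.9  27.4] rotvec [ 1.56   0.267 -0.281]
[-1.9  5.6  8.3] [ 0.111  0.019 -0.02 ]
[-2.2  6.5  7.6] [ 0.111  0.019 -0.02 ]
[-2.5  7.2  6.8] [ 0.111  0.019 -0.02 ]
[-2.7  7.9  5.9] [ 0.111  0.019 -0.02 ]
[-3.   8.4  4.9] [ 0.111  0.019 -0.02 ]
[-3.2  8.8  3.9] [ 0.111  0.019 -0.02 ]
[-3.5  9.1  2.8] [ 0.111  0.019 -0.02 ]
[-3.7  9.3  1.7] [ 0.111  0.019 -0.02 ]
[-3.9  9.4  0.6] [ 0.111  0.019 -0.02 ]
[-4.1  9.3 -0.5] [ 0.111  0.019 -0.02 ]
[-4.3  9.1 -1.6] [ 0.111  0.019 -0.02 ]
[-4.4  8.8 -2.7] [ 0.111  0.019 -0.02 ]
[-4.5  8.3 -3.7] [ 0.111  0.019 -0.02 ]
[-4.6  7.7 -4.7] [ 0.111  0.019 -0.02 ]
world d [128.6  54.9  42.4] rotvec [ 1.575 -0.008 -0.007]
[-3.   5.6  8.3] [ 0.113 -0.001 -0.001]
[-3.   6.5  7.6] [ 0.113 -0.001 -0.001]
[-3.   7.3  6.8] [ 0.113 -0.001 -0.001]
[-3.   8.   5.9] [ 0.113 -0.001 -0.001]
[-3.   8.7  5. ] [ 0.113 -0.001 -0.001]
[-3.   9.2  4. ] [ 0.113 -0.001 -0.001]
[-3.   9.6  3. ] [ 0.113 -0.001 -0.001]
[-3.   9.8  1.9] [ 0.113 -0.001 -0.001]
[-3.  10.   0.7] [ 0.113 -0.001 -0.001]
[-3.  10.  -0.4] [ 0.113 -0.001 -0.001]
[-3.   9.9 -1.5] [ 0.113 -0.001 -0.001]
[-3.   9.7 -2.6] [ 0.113 -0.001 -0.001]
[-3.   9.3 -3.7] [ 0.113 -0.001 -0.001]
[-3.   8.8 -4.7] [ 0.113 -0.001 -0.001]
```

Raise and turn first (level), then tilt.

```bash
python3 -m handwheel '-1 -30 0 0 0.14 0 0;-1 -10 3 8 0.14 0 0;-1 0 10 10 0.14 0 0;-1 0 12 10 0.14 0 0;-1 0 14 8 0.14 0 0;-1 0 15 5 0.14 0 0;-1 0 15 0 0.14 0 0;-1 0 15 -3 0.14 0 0;-1 0 15 -6 0.14 0 0;-1 0 0 0 0 0 0'; python3 st.py; python3 plant.py 590 -232 285 -0.196 4 0.35
```

```text
clock: 15.6
eef_pos: [565.5, -239.4, 280.8]
tool_rot: [-2.328, 1.538, 2.449]
force: [0.7, 0.0, -0.3]
width: -0.2
t 15.6 p [ 565.5 -239.4  280.8] f [ 0.7  0.  -0.3] w -0.2 q [-0.08  0.66  0.79  1.55 -0.5   1.17 -0.7 ]
[[-0.025  0.998  0.065]
 [ 0.021  0.065 -0.998]
 [-0.999 -0.023 -0.022]]
cam off tool [-134.9   75.2    0.9]
yaw of tool z -1.506 tool y 0.065
world d [24.5  7.4  4.2] rotvec [ 0.261  0.027 -0.322]
[-1.2  6.2 -1.5] [ 0.065  0.007 -0.08 ]
[-1.7  6.  -1.9] [ 0.065  0.007 -0.08 ]
[-2.1  5.7 -2.3] [ 0.065  0.007 -0.08 ]
[-2.5  5.3 -2.7] [ 0.065  0.007 -0.08 ]
```

```bash
python3 -m handwheel '-1 -2 6 -1.5 0.065 0.007 -0.09;-1 -2 6 -2 0.065 0.007 -0.09;-1 -2 6 -2 0.065 0.007 -0.09;-1 -2.5 5 -2.5 0.065 0.007 -0.09;-1 0 0 0 0 0 0';  python3 - <<'E'
from h import *
s=ctrl.read_state();c=camera_params('wrist');print(proj(c,[[516,-217,140]]))
im=get_image('wrist');cv2.imwrite('pics/w10.png',im)
p=proj(c,[[520,-217,140]])[0].astype(int);x,y=p
if 60<x<580 and 60<y<420: crop(im,x-60,y-60,x+60,y+60,5,'w10c.png')
E
```

```text
clock: 16.1
eef_pos: [583.0, -234.1, 279.3]
tool_rot: [-1.568, 1.156, 2.951]
force: [0.2, -0.2, -1.0]
width: -0.2
[[312.31906068 231.83403086]]
```

View pics/w10.png

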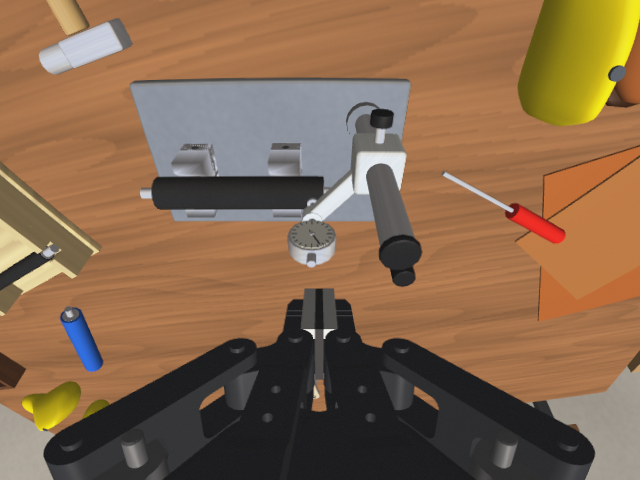

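View pics/w10c.png

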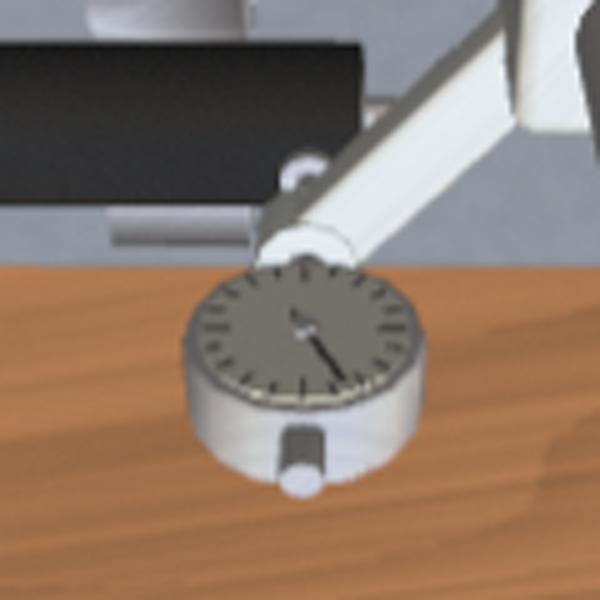

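The wrist picture (dial at (312,240), image down = world up) shows the needle about 24° short of straight up. That means about 4.3 mm in, agreeing with the knob height. I go back and nudge another 0.7 mm.

```bash
python3 -m handwheel '-1 0 0 0 -0.065 -0.007 0.09;-1 0 -5 1.5 -0.065 -0.007 0.09;-1 0 -5 2 -0.065 -0.007 0.09;-1 0 -10 3 -0.1 -0.007 0.09;-1 0 -14 6 -0.14 0 0;-1 0 -15 3 -0.14 0 0;-1 0 -15 0 -0.14 0 0;-1 0 -15 -5 -0.14 0 0;-1 0 -12 -8 -0.14 0 0;-1 0 0 0 0 0 0'; python3 plan.py 461.3 -291.5 225 1.375 6
```

```text
clock: 17.15
eef_pos: [467.6, -271.6, 287.8]
tool_rot: [3.032, 1.536, 2.317]
force: [1.3, 0.1, -0.4]
width: 0.3
world d [ -6.3 -19.9 -62.8] rotvec [-0.519 -0.033 -0.013]
[10.4 -3.2  1.7] [-0.087 -0.005 -0.002]
[10.4 -3.3  1.4] [-0.087 -0.005 -0.002]
[10.4 -3.4  1. ] [-0.087 -0.005 -0.002]
[10.4 -3.5  0.7] [-0.087 -0.005 -0.002]
[10.5 -3.5  0.3] [-0.087 -0.005 -0.002]
[10.5 -3.5 -0. ] [-0.087 -0.005 -0.002]
```

```bash
python3 -m handwheel '-1 0 -4 2 -0.13 -0.01 0;-1 10 -5 1 -0.13 -0.01 0;-1 20 -5 0.5 -0.13 -0.01 0;-1 20 -4 0 -0.12 0 0;-1 10 0 0 0 0 0;-1 0 0 0 0 0 0'; python3 plan.py 461.3 -291.5 180 1.375 1
```

```text
clock: 17.75
eef_pos: [459.2, -288.3, 228.8]
tool_rot: [0.626, 1.555, 0.428]
force: [-0.7, 0.6, -0.3]
width: -0.2
world d [  2.1  -3.2 -48.8] rotvec [-0.003  0.013 -0.009]
[48.8 -3.2  2.1] [-0.003  0.013 -0.009]
```

```bash
python3 -m handwheel '-1 15 -3 2 0 0.012 -0.009;-1 20 0 0 0 0 0;-1 10 0 0 0 0 0;-1 0 0 0 0 0 0'; python3 plan.py 461.3 -291.5 171 1.375 1
```

```text
clock: 18.15
eef_pos: [463.2, -291.9, 182.8]
tool_rot: [-0.663, 1.566, -0.867]
force: [-0.6, 0.1, -0.6]
width: -0.4
world d [ -1.9   0.4 -11.8] rotvec [-0.009  0.004  0.003]
[11.8  0.1 -2. ] [-0.009  0.004  0.003]
```

```bash
python3 -m handwheel '-1 6 0 -2 0 0.003 0;-1 3 0 0 0 0 0;-1 0 0 0 0 0 0'; python3 -m handwheel '-1 2 0 0 0 0 0';python3 -m handwheel '-1 1 0 0 0 0 0'
```

```text
clock: 18.45
eef_pos: [462.2, -291.9, 173.9]
tool_rot: [-1.104, 1.566, -1.309]
force: [0.3, -0.4, -0.2]
width: -0.1
clock: 18.55
eef_pos: [462.5, -292.1, 172.3]
tool_rot: [-0.962, 1.565, -1.167]
force: [0.4, 0.8, 0.1]
width: -0.1
clock: 18.65
eef_pos: [462.6, -292.2, 171.5]
tool_rot: [-0.894, 1.565, -1.099]
force: [-0.4, 0.2, -0.9]
width: -0.1
```

```bash
for i in 1; do python3 -m handwheel '-1 1.3 0 0 0 0 0'; done; python3 -m handwheel '-1 1.3 0 0 0 0 0';python3 -m handwheel '-1 1 0 0 0 0 0'
```

```text
clock: 18.75
eef_pos: [462.8, -292.4, 170.4]
tool_rot: [-0.836, 1.564, -1.041]
force: [-0.3, -0.4, 0.9]
width: -0.3
clock: 18.85
eef_pos: [462.9, -292.5, 169.2]
tool_rot: [-0.807, 1.564, -1.013]
force: [-0.5, 0.2, 4.2]
width: -0.4
clock: 18.95
eef_pos: [462.9, -292.5, 168.8]
tool_rot: [-0.74, 1.564, -0.945]
force: [-1.2, 1.3, 8.7]
width: -0.0
```

```bash
python3 -m handwheel '-1 0.9 0 0 0 0 0'
```

```text
clock: 19.05
eef_pos: [462.9, -292.5, 168.6]
tool_rot: [-0.661, 1.564, -0.866]
force: [-1.6, 1.8, 8.1]
width: -0.1
```

```bash
python3 -m handwheel '-1 -4 0 0 0 0 0;-1 -20 0 0 0 0 0;-1 -35 0 0 0 0 0;-1 -10 0 0 0 0 0;-1 0 0 0 0 0 0'; python3 plan.py 524.2 -130 240 1.375 5
```

```text
clock: 19.55
eef_pos: [462.1, -292.1, 239.8]
tool_rot: [-0.761, 1.565, -0.967]
force: [-0.4, -0.2, -0.1]
width: -0.0
world d [ 62.1 162.1   0.2] rotvec [-0.01   0.004  0.004]
[-0.2 34.3  5.5] [-0.002  0.001  0.001]
[-0.1 34.3  5.6] [-0.002  0.001  0.001]
[-0.1 34.3  5.7] [-0.002  0.001  0.001]
[-0.1 34.2  5.7] [-0.002  0.001  0.001]
[-0.1 34.2  5.8] [-0.002  0.001  0.001]
```

One more needle check on the way.

```bash
python3 -m handwheel '-1 -35 0 0 0.14 0 0;-1 -20 3 8 0.14 0 0;-1 0 10 10 0.14 0 0;-1 0 12 10 0.14 0 0;-1 0 14 8 0.14 0 0;-1 0 15 5 0.14 0 0;-1 0 15 0 0.14 0 0;-1 0 15 -3 0.14 0 0;-1 0 15 -6 0.14 0 0;-1 0 0 0 0 0 0'; python3 -m handwheel '-1 0 6 -1.5 0.065 0.007 -0.09;-1 0 6 -2 0.065 0.007 -0.09;-1 0 6 -2 0.065 0.007 -0.09;-1 0 5 -2.5 0.065 0.007 -0.09;-1 0 0 0 0 0 0';  python3 - <<'E'
from h import *
s=ctrl.read_state();c=camera_params('wrist')
im=get_image('wrist');cv2.imwrite('pics/w11.png',im)
x,y=proj(c,[[520,-217,140]])[0].astype(int);print(x,y)
if 60<x<580 and 60<y<420: crop(im,x-50,y-50,x+50,y+50,6,'w11c.png')
E
```

```text
clock: 20.55
eef_pos: [569.9, -247.2, 285.4]
tool_rot: [-1.753, 1.561, 3.012]
force: [-0.6, 0.3, -0.6]
width: -0.2
clock: 21.05
eef_pos: [586.9, -242.2, 277.4]
tool_rot: [-1.524, 1.178, 2.979]
force: [-0.1, -0.2, 0.1]
width: 0.4
301 238
```

View pics/w11c.png

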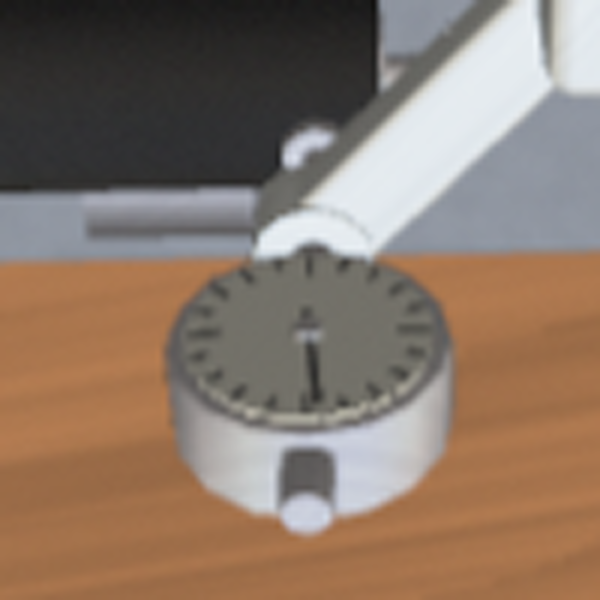

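The needle now points almost straight up ((308,335)→(318,400) in the crop), so the foot is about 4.9 mm in. Turning back and going over the roller.

```bash
python3 -m handwheel '-1 0 0 0 -0.065 -0.007 0.09;-1 0 0 0 -0.065 -0.007 0.09;-1 0 0 0 -0.065 -0.007 0.09;-1 0 0 0 -0.14 -0.007 0.09;-1 0 0 0 -0.14 0 0;-1 0 0 0 -0.14 0 0;-1 0 0 0 -0.14 0 0;-1 0 0 0 -0.14 0 0;-1 0 0 0 -0.14 0 0;-1 0 0 0 -0.14 0 0'; python3 plan.py 524.2 -130 200 1.375 4
```

```text
clock: 22.1
eef_pos: [566.6, -250.0, 285.7]
tool_rot: [-2.837, 1.558, 2.885]
force: [0.4, -0.4, 0.2]
width: 0.2
world d [-42.4 120.  -85.7] rotvec [-0.365 -0.013  0.002]
[ 21.7  19.8 -24.7] [-0.091 -0.003  0.   ]
[ 21.6  22.  -22.8] [-0.091 -0.003  0.   ]
[ 21.5  24.  -20.8] [-0.091 -0.003  0.   ]
[ 21.5  25.8 -18.6] [-0.091 -0.003  0.   ]
```

```bash
python3 -m handwheel '-1 0 20 -24 -0.1 -0.003 0;-1 0 25 -22 -0.1 -0.003 0;-1 10 27 -20 -0.1 -0.003 0;-1 10 28 -18 -0.05 0 0;-1 20 5 0 0 0 0;-1 0 0 0 0 0 0'; python3 plan.py 524.2 -130 150 1.375 1
```

```text
clock: 22.7
eef_pos: [515.8, -120.5, 250.6]
tool_rot: [-0.198, 1.559, -0.378]
force: [-0.6, -0.8, 0.4]
width: 0.0
world d [   8.4   -9.5 -100.6] rotvec [0.015 0.012 0.002]
[100.7  -7.6   8.8] [0.015 0.012 0.002]
```

```bash
python3 -m handwheel '-1 20 -7 9 0.015 0.012 0;-1 40 0 0 0 0 0;-1 35 0 0 0 0 0;-1 10 0 0 0 0 0;-1 0 0 0 0 0 0'; python3 plan.py 524.2 -130 100 1.375 1
```

```text
clock: 23.2
eef_pos: [523.4, -135.8, 151.3]
tool_rot: [-0.314, 1.554, -0.506]
force: [-1.4, 1.0, 1.3]
width: 0.0
world d [  0.8   5.8 -51.3] rotvec [0.004 0.016 0.005]
[51.2  6.1 -1.1] [0.004 0.016 0.005]
```

```bash
python3 -m handwheel '-1 0 6 -1 0.004 0.015 0.005;-1 0 0 0 0 0 0;-1 20 0 0 0 0 0;-1 15 0 0 0 0 0;-1 5 0 0 0 0 0;-1 0 0 0 0 0 0'; python3 plan.py 524.2 -130 88.5 1.375 1;  python3 - <<'E'
from h import *
cv2.imwrite('pics/w12.png',get_image('wrist'))
s=get_image('side');crop(s,270,210,400,330,6,'s12c.png')
E
```

```text
clock: 23.8
eef_pos: [529.9, -131.5, 119.7]
tool_rot: [0.0, 1.554, -0.194]
force: [0.2, 0.4, 0.5]
width: -0.2
world d [ -5.7   1.5 -31.2] rotvec [ 0.002  0.017 -0.   ]
[31.1  0.4 -6.4] [ 0.002  0.017 -0.   ]
```

View pics/w12.png

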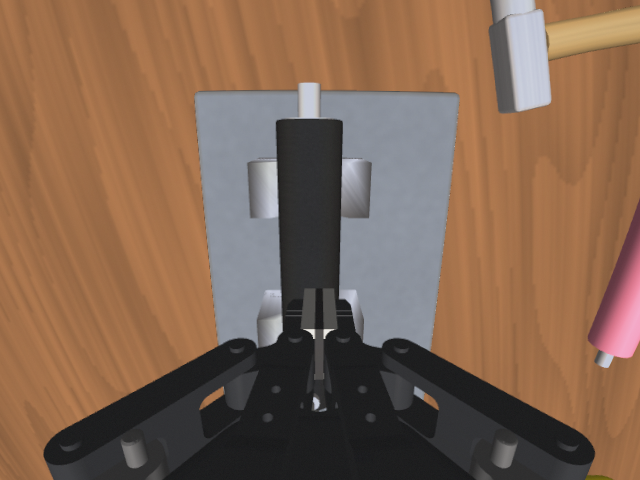

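View pics/s12c.png

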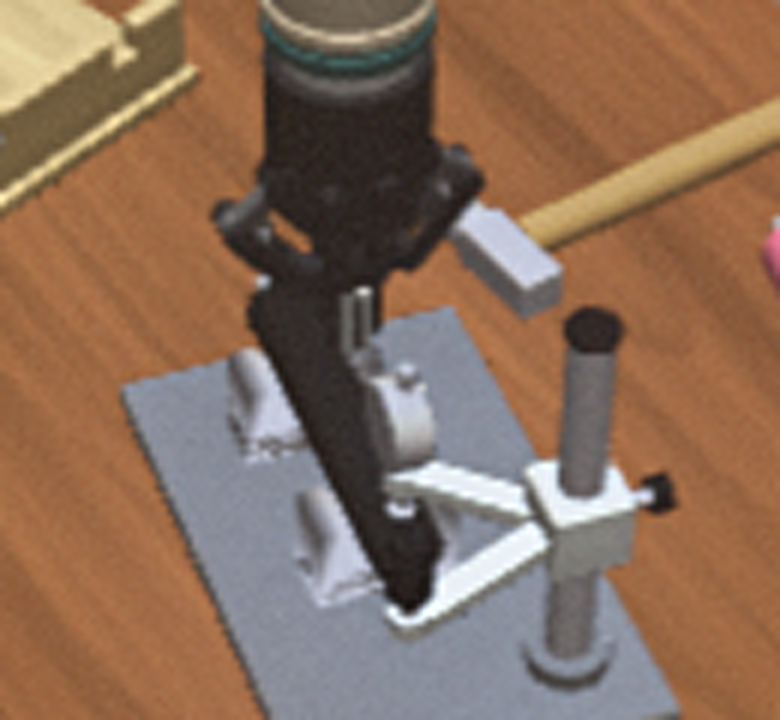

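```bash
python3 -m handwheel '-1 5 0 -6 0.002 0.016 0;-1 0 0 0 0 0 0;-1 10 0 0 0 0 0;-1 0 0 0 0 0 0'; python3 plan.py 524.2 -130 88.5 1.375 1
```

```text
clock: 24.3
eef_pos: [524.9, -130.6, 105.8]
tool_rot: [-0.013, 1.567, -0.209]
force: [-0.1, 0.0, -0.9]
width: -0.1
world d [ -0.7   0.6 -17.3] rotvec [-0.     0.003  0.   ]
[17.3  0.4 -0.9] [-0.     0.003  0.   ]
```

```bash
python3 -m handwheel '-1 6 0 -0.8 0 0.003 0;-1 5 0 0 0 0 0;-1 0 0 0 0 0 0';python3 -m handwheel '-1 2 0 0 0 0 0'; python3 -m handwheel '-1 2 0 0 0 0 0';python3 -m handwheel '-1 1 0 0 0 0 0'; python3 plan.py 524.2 -130 88.5 1.375 1
```

```text
clock: 24.6
eef_pos: [524.0, -130.5, 93.4]
tool_rot: [-3.025, 1.57, 3.062]
force: [1.0, -0.2, 0.0]
width: 0.1
clock: 24.7
eef_pos: [524.0, -130.5, 91.2]
tool_rot: [-2.951, 1.57, 3.136]
force: [0.2, -0.6, 0.8]
width: 0.0
clock: 24.8
eef_pos: [524.0, -130.6, 89.1]
tool_rot: [-2.884, 1.57, -3.08]
force: [-0.1, -0.9, -0.9]
width: -0.1
clock: 24.9
eef_pos: [524.1, -130.6, 88.3]
tool_rot: [2.969, 1.57, 2.773]
force: [-3.8, 1.8, 12.9]
width: 0.1
world d [0.1 0.6 0.2] rotvec [-0. -0. -0.]
[-0.2  0.6  0. ] [-0. -0. -0.]
```

```bash
python3 -m handwheel '-1 1 0 0 0 0 0'; python3 -m handwheel '-1 1.5 0 0 0 0 0'; python3 st.py
```

```text
clock: 25.0
eef_pos: [524.1, -130.6, 88.3]
tool_rot: [1.866, 1.57, 1.669]
force: [-3.7, 0.9, 15.0]
width: -0.0
clock: 25.1
eef_pos: [524.2, -130.6, 88.3]
tool_rot: [1.353, 1.569, 1.157]
force: [-4.4, 1.1, 19.4]
width: 0.0
t 25.1 p [ 524.2 -130.6   88.3] f [-4.4  1.1 19.4] w 0.0 q [-0.    0.72  0.3   1.96 -0.4   0.52  0.38]
[[ 0.001  0.195  0.981]
 [ 0.001  0.981 -0.195]
 [-1.     0.002  0.   ]]
cam off tool [-134.9   75.5   -1.3]
yaw of tool z -0.197 tool y 1.374
```

```bash
python3 -m handwheel '-1 2.4 0 -0.3 0 0 0'
python3 - <<'E'
from h import *
cv2.imwrite('pics/w13.png',get_image('wrist'))
s=get_image('side');crop(s,270,210,400,330,6,'s13c.png')
E
python3 st.py
```

```text
clock: 25.2
eef_pos: [524.2, -130.7, 88.1]
tool_rot: [1.024, 1.568, 0.827]
force: [-6.1, 2.3, 29.0]
width: -0.0
t 25.3 p [ 524.1 -130.6   88.2] f [-4.3  0.9 22.5] w 0.1 q [ 0.    0.72  0.3   1.96 -0.4   0.52  0.38]
[[ 0.002  0.196  0.981]
 [ 0.002  0.981 -0.196]
 [-1.     0.003  0.002]]
cam off tool [-134.9   75.5   -1.2]
yaw of tool z -0.197 tool y 1.374
```

View pics/w13.png

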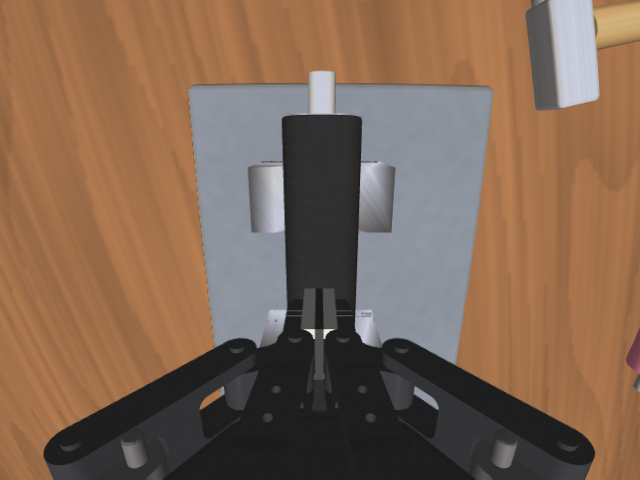

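View pics/s13c.png

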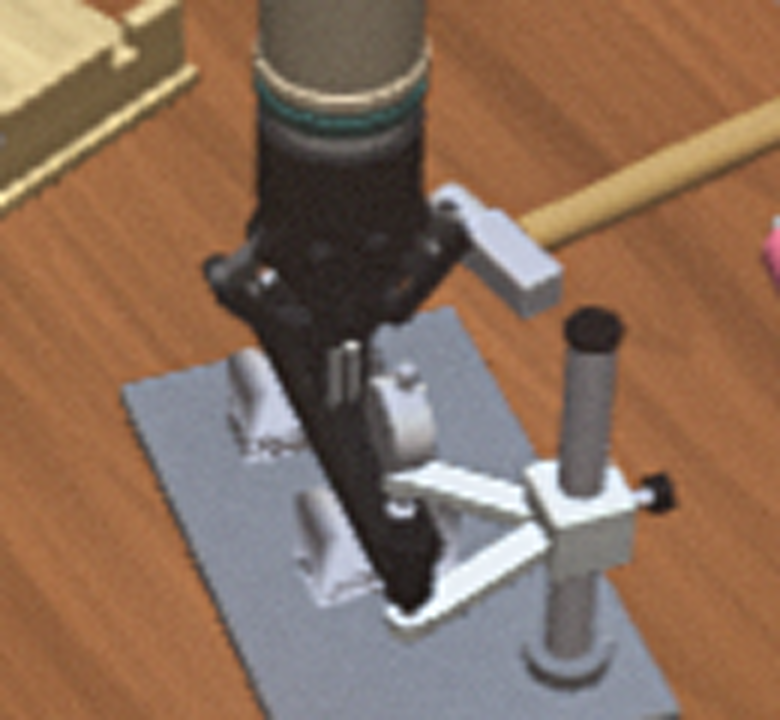

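```bash
python3 -m handwheel '-1 3.3 0 -0.4 0 0 0'
python3 - <<'E'
from h import *
for i in range(6):
    get_image('wrist'); s=ctrl.read_state(); print(s['clock'],s['force'].round(1),s['eef_pos'].round(2))
E
```

```text
clock: 25.4
eef_pos: [524.1, -130.6, 88.0]
tool_rot: [0.868, 1.565, 0.671]
force: [-8.3, 2.3, 37.2]
width: -0.1
25.45 [-6.2  2.6 29.1] [ 524.13 -130.65   88.12]
25.5 [-4.9  3.5 29.1] [ 524.16 -130.67   88.11]
25.55 [-6.8  2.2 29.4] [ 524.15 -130.67   88.09]
25.6 [-5.3  2.7 28.7] [ 524.16 -130.67   88.12]
25.65 [-6.4  3.  28.3] [ 524.16 -130.67   88.13]
25.7 [-6.4  2.9 28.4] [ 524.12 -130.63   88.11]
```

The press is steady at about 29 N, with only about 6 N sideways. Handing in.

```bash
python3 -c "
from cell import ctrl
print(ctrl.finish_job())"
```

```text
the job is handed in; nothing more can be done
None
```

I handed the job in at 25.7 s of the 72 s allowed. The thick roller is seated in the V-blocks, the gauge is set and released, and the fingers are still pressing the roller down.

- **Seating:** the roller came in from the stand's -x side and went down gently. A wrist picture taken after I let go shows it in line with both blocks and centred lengthwise to about 1 mm.
- **Seating push:** to confirm it was home I pushed down about 2 mm, and the force touched 37 N before easing.
- **Gauge:** the first push left the needle about 24° short of straight up, roughly 4.3 mm in, so I nudged the knob again. The needle then pointed almost straight up, about 4.9 mm in, which agrees with the knob height. It stayed clear of its stop. I did not read the needle again once the final press was on.
- **Final press:** the shut fingers are on the roller about 6 mm to the +y side of the middle between the blocks. The force was steady at about 29 N down and 6 N sideways, and the fingers touched at the height expected for a seated roller.
- **Everything else:** I saw no contact with the spare roller, dial, column or bystanders in the pictures or the force readings.

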